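# Stow the bending-tool segments in their case

## Robot

A 6-joint arm with a two-finger parallel gripper is mounted at the origin on a cart in front of the work surface, level with it; the furniture and walls round the work are solid. World frame = base frame: x ahead of the robot, y to its left, z up, the work surface at z = 0. Lengths are in m, angles in rad, forces in N, time in s.
With the tool pointing down it reaches from about 0.35 to 0.975 m from the base axis. Payload 4.9 kg.
Tool frame: the origin (TCP) lies midway between the tips of the shut fingers; the grasp point (between the pads) lies 19 mm behind it; z points along the fingers, y is the line along which they close (so a half turn about z gives the same grasp; the last joint's range is limited). The gripper opens to 85 mm and grips with 20 to 120 N. Pads are 22 mm wide; open, the fingers measure 114 mm over their backs; the gripper's body (76 mm by 85 mm) begins 54 mm behind the grasp point. The pads swing forward as they close: fully open they stand 13 mm farther back than shut.
Start: joints at [-1.461, 0.053, 1.613, -0, 1.476, -0.119], TCP at [0.142, -0.609, 0.231] pointing down, gripper open.
Joint ranges: [-3.01, 3.01], [-1.01, 2.22], [0.06, 2.58], [-1.02, 4.17], [0.09, 2.62], [-3.14, 3.14]. Speed limits (rad/s): [2.57, 2.57, 3.14, 3.14, 3.14, 3.14].

## Interface

Orientations are given as a unit quaternion [w, x, y, z].
In Python, from plant import * gives the robot as it stands.
- The arm moves only by the tool jog_arm, never from a script. Its argument "targets" is a list of rows, each a list of 3 entries, a list of its own where there are three numbers: the shift along the tool's x, y, z in units of 25 mm (1.0 is 25 mm), then the turn, a rotation vector about the tool's x, y, z in units of 8 degrees (1.0 is 8 degrees), then the opening in per cent of the stroke, from 0 (shut) to 100 (fully open). A call has 1 to 8 rows; each row is the pose to reach, as a shift and turn from the pose commanded when the call began, along the tool's axes at that moment; what a row does not reach only later rows make up. A row lasts 1/8 s, in which the tool goes at most 62.5 mm and 10.7 degrees, less where a joint would pass 70% of its speed; a pose out of reach is approached as far as the arm can. A call with a gripper value outside its range is refused whole. The fingers move at their own pace and stop on an object; the grip force is fixed at half the most. Time passes only in rows, so rows that repeat a pose let the fingers close. It gives the time, the measured TCP pose, the force, the opening and the grip force at its end, in the units of the state.
- state(): the state, without advancing time (a new reading comes with each control period).
- grab_frame(name): name is "scene" or "top" or "wrist"; returns (picture, depth): 420x560x3 uint8, red, green, blue; 420x560 float32, m along the optical axis (not along the pixel's ray), 0 where there is no reading.
- camera_params(name): a dict with "fovy" (degrees; the focal length in pixels is half the picture's height over the tangent of half this angle, whatever the lens; pixels are square), "cx", "cy" (the principal point, pixels), "rvec" (rotation vector, rad) and "tvec" (3), from world to camera coordinates, as OpenCV has them; the wrist camera has in their place "hand_eye" (4x4, takes a point from camera to tool coordinates, whose origin is the TCP and whose axes are the flange's). Camera axes: x right, y down, z forward; pixel columns grow to the right and rows downward; lengths in m; the calibration is good to about 2 mm. The wrist camera is an equidistant fisheye: a pixel r from the principal point sees the ray r / f radians off the axis. A picture is of the moment at which its call begins: read the wrist's pose just before it. camera_params takes no time and is no camera call.
- job_done(): hands the job in; it is judged then, once.
The state is a dict: "time": time; "joint_pos": joint angles; "joint_vel": joint speeds; "joint_efforts": joint torques, N m; "tool_pos": TCP position; "tool_rot": TCP orientation; "contact_force": force on the tool from outside, world axes, zero at the start; "ft_torque": the same for the moment, N m; "gripper_width": opening from 0.0 (shut) to 1.0 (fully open); "grasp_force": force on a finger pad.
Only numpy, scipy, OpenCV 4.12 (cv2) and the standard library are available. Lean on these libraries where they do the work, as an engineer would, in place of code of your own. Each camera call takes 0.05 s, during which the arm holds its last target. There are 200 camera calls.

## Task

Stow the bending-tool segments in the blue tool case: slide the cover back out from under its keeper bar and set it aside on the free part of the worktop to your left, then tip each segment nose down through the mouth so that its yellow nose goes under the hood, and lay it level on the case floor in a lane of its own. Then fit the cover again: slide its front edge under the keeper bar until its two holes drop over the pins and it lies flat on the rim. Leave the other tools on the worktop where they are.

Things in the scene. Friction and masses are not known exactly. Their poses are not given: they have to be found in the camera images.
- case_floor (a point): Fixed blue tool case, 156 x 194 mm, rim 60 mm above the worktop. This point: its origin, on the inner floor (6 mm up); -x points roughly to the robot, z up. Inside: x -66 to +64, y +-90. Four lanes along x, centres y = +-19, +-57, each 35 wide between 3 mm strips 10 mm high. Front wall 8 mm thick; rear wall x = 64 to 82, up to the rim. Above the lanes it is open from x = -31 to +64.
- hood_edge (a point): Middle of the rear lower edge of the fixed hood that covers the front of the case (x = -66 to -31; 5 mm thick, top level with the rim, underside 49 mm above the inner floor). The mouth behind it is 95 mm long: a 110 mm segment passes only nose down, tilted about 35 degrees, nose going forward under the hood, and is then laid level.
- keeper (a point): Middle of the underside of the dark keeper bar that crosses above the hood (x = -73 to -53 of the case), 18 mm above the rim; the bar is 5 mm thick; its posts stand at y = +-97 to 106.
- pin_left (a point): Foot of the left brass locating pin, at rim height on the rear wall (x = 73, y = +60 in the case's frame). The pin is 8 mm thick and stands 6 mm above the rim.
- pin_right (a point): The same for the right pin (y = -60).
- cover_grip (a point): Loose grey cover plate of the case, 154 (x) x 186 (y) x 5 mm, 0.35 kg, with a black upright grip rib 60 (x) x 12 wide, 5 to 35 mm above the underside. This point: in the rib, 24 mm above the underside, over the plate's centre. It starts fitted, centre at x = +9, y = 0 of the case, front edge 15 mm under the keeper. Off: raise it 8 to 11 mm, slide it 20 mm or more to the rear (+x), lift. On: the reverse.
- cover_hole_left (a point): Left 12 mm hole of the cover, at its underside (64 mm behind the plate's centre, 60 mm left); belongs over the left pin. While off, the cover has free worktop round x 0.25, y 0.45 m (world).
- cover_hole_right (a point): Right 12 mm hole of the cover, likewise (60 mm right).
- seg0_grip (a point): Dark steel segment, 0.2 to 0.4 kg (3 or 4 of the 4 are present): flat foot 110 x 28 x 14 mm high, on it a red upright grip rib 36 long (x) x 12 wide, from 14 to 46 mm above the underside. This point: middle of the rib, 30 mm above the underside, 22 mm from the foot's middle towards the tail. -x runs to the yellow nose, +x to the tail, z up.
- seg0_nose (a point): Middle of that segment's yellow nose end face: 77 mm from the middle of the rib towards the nose, 7 mm above the underside.
- seg1_grip (a point): Dark steel segment, 0.2 to 0.4 kg (3 or 4 of the 4 are present): flat foot 110 x 28 x 14 mm high, on it a red upright grip rib 36 long (x) x 12 wide, from 14 to 46 mm above the underside. This point: middle of the rib, 30 mm above the underside, 22 mm from the foot's middle towards the tail. -x runs to the yellow nose, +x to the tail, z up.
- seg1_nose (a point): Middle of that segment's yellow nose end face: 77 mm from the middle of the rib towards the nose, 7 mm above the underside.
- seg2_grip (a point): Dark steel segment, 0.2 to 0.4 kg (3 or 4 of the 4 are present): flat foot 110 x 28 x 14 mm high, on it a red upright grip rib 36 long (x) x 12 wide, from 14 to 46 mm above the underside. This point: middle of the rib, 30 mm above the underside, 22 mm from the foot's middle towards the tail. -x runs to the yellow nose, +x to the tail, z up.
- seg2_nose (a point): Middle of that segment's yellow nose end face: 77 mm from the middle of the rib towards the nose, 7 mm above the underside.
- seg3_grip (a point): Dark steel segment, 0.2 to 0.4 kg (3 or 4 of the 4 are present): flat foot 110 x 28 x 14 mm high, on it a red upright grip rib 36 long (x) x 12 wide, from 14 to 46 mm above the underside. This point: middle of the rib, 30 mm above the underside, 22 mm from the foot's middle towards the tail. -x runs to the yellow nose, +x to the tail, z up.
- seg3_nose (a point): Middle of that segment's yellow nose end face: 77 mm from the middle of the rib towards the nose, 7 mm above the underside.
- marker_purple: Loose purple marker, 126 mm, a bystander.
- spanner_17: Loose 185 mm spanner lying behind the case, a bystander.

How it is judged:
By the outcome, as a careful person would: the job done as asked, in the order asked, and still so for the second after the job is handed in, with the robot touching nothing.
Of seg0, seg1, seg2, seg3 only 3 to 4 are there at a start; the rules pass over those that are not, and their reading is None.
At some moment in a run one of seg0, seg1, seg2, seg3 may be knocked a few centimetres aside while the robot is not near it.
It also fails if it takes over 210 s, if anything falls off the work surface, if the arm or the gripper's body presses on something with over 40 N, if the wrist force passes 120 N, or if a joint passes its speed limit or range.

## Working session

There is one attempt and no reset: what is moved stays moved. The work goes in short steps, Python scripts to look and compute and a tool call to move; the robot and the scene stay as the last step left them, time stands still between calls to the robot, and variables do not carry over. Pictures are saved under pics/ and viewed, at most 14 in all, crops included, and the job is handed in when it is done.

Besides the shell and the picture viewer there is one more tool, called after ">>>" as name(argument=value, ...) on one line, values as JSON. jog_arm: Moves the arm, as the interface text tells. Its arguments: {"type":"object","properties":{"targets":{"type":"array"}},"required":["targets"]}

```bash
ls; mkdir -p pics
cat > h.py <<'E'
from plant import *
import numpy as np, cv2
from scipy.spatial.transform import Rotation as R
def Rq(q): return R.from_quat([q[1],q[2],q[3],q[0]])
def cam(n):
    p=camera_params(n); f=210/np.tan(np.radians(p['fovy'])/2); return p,f
def unproj(n,u,v,d):
    p,f=cam(n); c=np.stack([(u-p['cx'])/f*d,(v-p['cy'])/f*d,d],-1)
    Rm=R.from_rotvec(np.ravel(p['rvec'])).as_matrix(); return (c-np.ravel(p['tvec']))@Rm
def proj(n,X):
    p,f=cam(n); Rm=R.from_rotvec(np.ravel(p['rvec'])).as_matrix()
    c=np.atleast_2d(X)@Rm.T+np.ravel(p['tvec']); return c[:,:2]/c[:,2:]*f+[p['cx'],p['cy']]
E
python3 - <<'E'
from h import *
s=state(); print(s)
for n in ("scene","top"):
    im,d=grab_frame(n); np.savez(f'{n}0.npz',im=im,d=d); cv2.imwrite(f'pics/{n}0.png',im[:,:,::-1])
    p=camera_params(n); print(n,p, -R.from_rotvec(np.ravel(p['rvec'])).inv().apply(np.ravel(p['tvec'])))
print(camera_params('wrist'))
E
```

```text
pics
{'time': 0.0, 'joint_pos': array([-1.46101388e+00,  5.33564963e-02,  1.61430463e+00,  2.43752019e-05,
        1.47598760e+00, -1.19019881e-01]), 'joint_vel': array([-3.10612583e-04,  2.47351657e-04, -9.24750177e-04, -1.42367938e-03,
       -1.54571572e-03, -3.41271137e-06]), 'joint_efforts': array([ 1.40619370e-03, -3.93679941e+01, -3.70179319e+01,  1.13592301e-05,
        7.10420820e-03,  1.25872552e-05]), 'tool_pos': array([ 0.14168319, -0.60808885,  0.23005689]), 'tool_rot': array([-1.02796681e-03,  9.93462928e-01,  1.14150571e-01,  1.68797225e-05]), 'contact_force': array([-0.67684791, -0.56571063,  0.50752923]), 'ft_torque': array([ 0.00590682, -0.00208184,  0.01498745]), 'grasp_force': 0.0, 'gripper_width': 1.003592269229728}
scene {'fovy': 51.18938883567271, 'cx': 279.58669723829024, 'cy': 205.31475221947804, 'rvec': array([ 0.68765639, -2.54715261,  1.20295976]), 'tvec': array([0.56401707, 0.06576464, 1.11916307])} [0.05298176 0.99171274 0.76724506]
top {'fovy': 56.69548980406068, 'cx': 278.9412364439543, 'cy': 210.1181590289369, 'rvec': array([ 2.19490338, -2.14841157,  0.08719981]), 'tvec': array([0.25063848, 0.50789986, 0.87446035])} [0.42276205 0.25282754 0.91804864]
{'fovy': 65.70646984690485, 'cx': 278.6070659860856, 'cy': 211.2462549026384, 'hand_eye': array([[ 1.31725847e-03, -9.54441618e-01, -2.98394811e-01,
         7.52899958e-02],
       [ 9.99998474e-01,  9.14758854e-04,  1.48853974e-03,
         1.12941734e-03],
       [-1.14776499e-03, -2.98396317e-01,  9.54441366e-01,
        -1.42859744e-01],
       [ 0.00000000e+00,  0.00000000e+00,  0.00000000e+00,
         1.00000000e+00]])}
```

View pics/scene0.png

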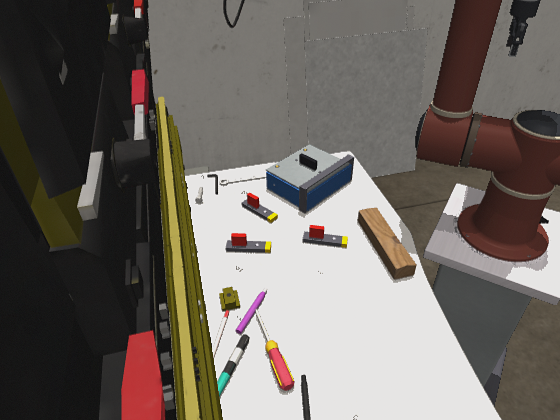

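View pics/top0.png

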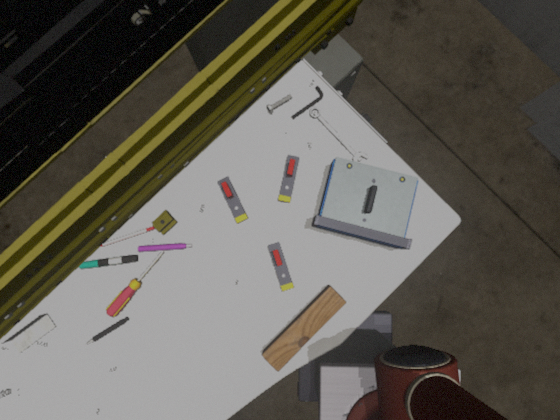

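The scene picture shows three segments near (260,206), (248,244) and (325,238), with the fitted case at (310,175). In the top picture they are at (289,178), (233,200) and (280,267), the case is at (368,203) and its pins are near (349,166) and (403,179).

Run:
```python
from h import *
from scipy import ndimage as nd
D={n:np.load(f'{n}0.npz') for n in("scene","top")}
def blobs(n,kind,win=None,minA=12):
    im=D[n]['im'].astype(int); r,g,b=im[...,0],im[...,1],im[...,2]
    m={'red':(r>150)&(g<70)&(b<70),'yel':(r>150)&(g>130)&(b<90)}[kind]
    l,k=nd.label(m); out=[]
    for i in range(1,k+1):
        v,u=np.where(l==i)
        if len(u)<minA: continue
        if not(win[0]<u.mean()<win[1] and win[2]<v.mean()<win[3]): continue
        d=D[n]['d'][v,u]; P=unproj(n,u.astype(float),v.astype(float),d)[d>0]
        zt=np.percentile(P[:,2],90); T=P[P[:,2]>zt-.006]
        print(n,kind,len(u),(u.mean().round(1),v.mean().round(1)),'mean',P.mean(0).round(4),'top',zt.round(4),T.mean(0).round(4), 'ext',T.min(0).round(3),T.max(0).round(3))
for k in('red','yel'):
    blobs('scene',k,(215,360,185,260)); blobs('top',k,(210,310,140,295))
# case/top: cover plate points
n='top';im=D[n]['im'];d=D[n]['d']
v,u=np.mgrid[150:255,305:425]; P=unproj(n,u.astype(float),v.astype(float),d[150:255,305:425])
h,e=np.histogram(P[...,2],bins=np.arange(-.02,.14,.004)); print([(round(a,3),c) for a,c in zip(e,h) if c>20])
np.save('P.npy',P)
for lo,hi in((.058,.075),(.075,.088),(.088,.12)):
    m=(P[...,2]>lo)&(P[...,2]<hi); l,k=nd.label(m); 
    if k:
        i=1+np.argmax(nd.sum(m,l,range(1,k+1))); q=P[l==i]
        print(lo,hi,len(q),q[:,2].mean(),cv2.minAreaRect(q[:,:2].astype(np.float32)*1000))
cv2.imwrite('pics/topcrop.png',cv2.resize(im[130:270,300:440,::-1],None,fx=4,fy=4,interpolation=cv2.INTER_CUBIC))
```

```text
scene red 28 (np.float64(252.2), np.float64(195.8)) mean [0.5997 0.237  0.0454] top 0.0467 [0.5997 0.237  0.0454] ext [0.584 0.229 0.043] [0.615 0.244 0.048]
scene red 39 (np.float64(316.3), np.float64(226.9)) mean [0.3941 0.2632 0.0451] top 0.0469 [0.3941 0.2632 0.0451] ext [0.376 0.255 0.043] [0.411 0.272 0.048]
scene red 42 (np.float64(238.5), np.float64(235.0)) mean [0.5439 0.3818 0.0449] top 0.0465 [0.5439 0.3818 0.0449] ext [0.529 0.372 0.041] [0.559 0.393 0.047]
top red 56 (np.float64(290.7), np.float64(166.3)) mean [0.6007 0.2368 0.0463] top 0.0481 [0.6007 0.2368 0.0463] ext [0.585 0.232 0.042] [0.617 0.243 0.05 ]
top red 60 (np.float64(226.1), np.float64(188.6)) mean [0.5466 0.3818 0.0467] top 0.0487 [0.5465 0.3818 0.0467] ext [0.532 0.373 0.043] [0.562 0.391 0.05 ]
top red 62 (np.float64(277.0), np.float64(257.1)) mean [0.3957 0.2633 0.0463] top 0.0483 [0.3957 0.2633 0.0463] ext [0.38  0.254 0.043] [0.411 0.273 0.05 ]
scene yel 37 (np.float64(271.7), np.float64(215.7)) mean [0.5311 0.2506 0.014 ] top 0.0156 [0.5311 0.2506 0.014 ] ext [0.521 0.236 0.012] [0.54  0.266 0.016]

[... 1168 characters left out ...]
45)), (np.float64(0.06), np.int64(1173)), (np.float64(0.064), np.int64(3837)), (np.float64(0.068), np.int64(152)), (np.float64(0.076), np.int64(27)), (np.float64(0.08), np.int64(659)), (np.float64(0.084), np.int64(280)), (np.float64(0.092), np.int64(117)), (np.float64(0.096), np.int64(34))]
0.058 0.075 5186 0.06507194846749566 ((532.8817749023438, 63.412391662597656), (194.1883087158203, 138.07371520996094), 76.51734161376953)
0.075 0.088 934 0.08317624757749209 ((454.449951171875, 82.37535095214844), (210.5317840576172, 21.9451904296875), 76.58379364013672)
0.088 0.12 163 0.09456584617588351 ((523.9674682617188, 65.70853424072266), (12.748435020446777, 58.21986389160156), 77.46498107910156)
```

View pics/topcrop.png

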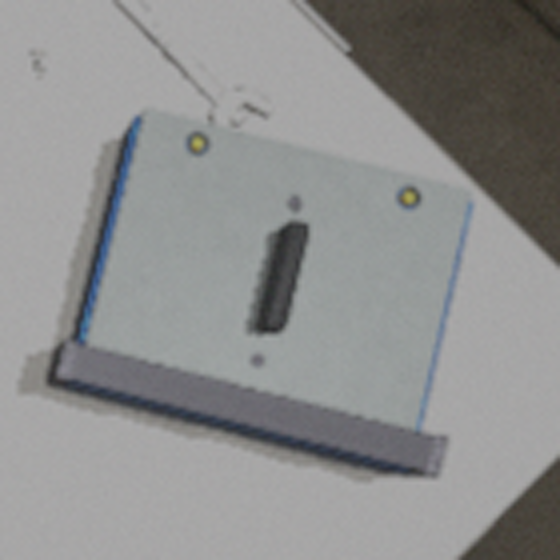

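The crop shows both brass pins in the cover holes at crop (198,143) and (408,197), the black rib at (282,278) and the keeper at (250,405). That puts the case yaw at about -13.45°.

```bash
cat >> h.py <<'E'
import json
YC=np.radians(-13.45); XC=np.array([np.cos(YC),np.sin(YC),0]); YCv=np.array([-np.sin(YC),np.cos(YC),0])
OC=np.array([.5155,.0678,.006])
def case(x,y,z): return OC+XC*x/1000+YCv*y/1000+[0,0,z/1000]
def ori(yaw,tilt=0):   # degrees
    p,t=np.radians([yaw,tilt]); h=np.array([np.cos(p),np.sin(p),0]); k=np.array([0,0,1.])
    x=np.cos(t)*h+np.sin(t)*k; z=np.sin(t)*h-np.cos(t)*k
    return R.from_matrix(np.c_[x,np.cross(z,x),z])
def plan(wps,start=None):
    """wps: (pos,yaw,tilt,grip%,rows); prints jog calls (max 8 rows), each relative to the pose at its start"""
    if start is None:
        s=state(); start=(np.array(s['tool_pos']),Rq(s['tool_rot']))
    p,r=start; rows=[]
    for pos,yaw,tilt,g,n in wps:
        q=ori(yaw,tilt); rel=(r.inv()*q).as_rotvec(); pos=np.array(pos)
        for i in range(1,n+1):
            rows.append((p+(pos-p)*i/n, r*R.from_rotvec(rel*i/n), g))
        p,r=pos,q
    p,r=start
    while rows:
        out=[]
        for P,Q,g in rows[:8]:
            a=np.round(r.inv().apply(P-p)/.025,2); b=np.round((r.inv()*Q).as_rotvec()/np.radians(8),2)
            out.append([(a+0).tolist(),(b+0).tolist(),g])
        print(json.dumps(out).replace(' ',''))
        p,r=p+r.apply(a*.025),r*R.from_rotvec(b*np.radians(8)); rows=rows[8:]
E
python3 - <<'E'
from h import *
t=np.array([.524,.0658,.0]); y=-13.45
plan([(t+[0,0,.17],y,0,100,14),(t+[0,0,.17],y,0,60,2)])
# free area near .25,.45
d=np.load('top0.npz'); v,u=np.mgrid[0:420,0:560].astype(float); P=unproj('top',u,v,d['d'])
im=d['im'].astype(int); nonwhite=(im.max(-1)-im.min(-1)>40)|(im.max(-1)<110)|(P[...,2]>.012)|(P[...,2]<-.02)
m=nonwhite&(abs(P[...,2])<.2)
for c in((.25,.45),(.26,.44),(.24,.46)):
  for yaw in range(-45,60,15):
    a=np.radians(yaw); dx,dy=P[...,0]-c[0],P[...,1]-c[1]; lx=dx*np.cos(a)+dy*np.sin(a); ly=-dx*np.sin(a)+dy*np.cos(a)
    g=np.maximum(abs(lx)-.077,abs(ly)-.093); i=np.argmin(np.where(nonwhite,g,9)); print(c,yaw,round(g.flat[i],3),P.reshape(-1,3)[i].round(3))
E
```

```text
[[[1.5,-1.63,0.18],[0.0,0.0,0.24],100],[[3.0,-3.25,0.35],[0.0,0.0,0.47],100],[[4.5,-4.88,0.53],[0.0,0.0,0.71],100],[[6.0,-6.51,0.7],[0.0,0.0,0.95],100],[[7.5,-8.14,0.88],[0.0,0.0,1.19],100],[[9.0,-9.76,1.05],[-0.01,0.0,1.42],100],[[10.5,-11.39,1.23],[-0.01,0.0,1.66],100],[[12.0,-13.02,1.4],[-0.01,0.0,1.9],100]]
[[[1.03,-1.96,0.17],[0.0,0.0,0.23],100],[[2.05,-3.93,0.35],[0.0,0.0,0.47],100],[[3.07,-5.89,0.52],[0.0,0.0,0.71],100],[[4.09,-7.86,0.69],[0.0,0.0,0.95],100],[[5.11,-9.82,0.87],[0.0,0.0,1.18],100],[[6.13,-11.78,1.04],[0.0,0.0,1.42],100],[[6.13,-11.78,1.04],[0.0,0.0,1.42],60],[[6.13,-11.78,1.04],[0.0,0.0,1.42],60]]
(0.25, 0.45) -45 0.034 [0.25  0.606 0.006]
(0.25, 0.45) -30 0.033 [0.408 0.503 0.013]
(0.25, 0.45) -15 0.029 [0.384 0.54  0.016]
(0.25, 0.45) 0 0.024 [0.349 0.567 0.019]
(0.25, 0.45) 15 0.02 [0.315 0.582 0.017]
(0.25, 0.45) 30 0.028 [0.281 0.607 0.02 ]
(0.25, 0.45) 45 0.028 [0.245 0.604 0.005]
(0.26, 0.44) -45 0.037 [0.418 0.466 0.013]
(0.26, 0.44) -30 0.028 [0.41  0.491 0.014]
(0.26, 0.44) -15 0.031 [0.396 0.532 0.015]
(0.26, 0.44) 0 0.026 [0.361 0.559 0.013]
(0.26, 0.44) 15 0.022 [0.326 0.576 0.017]
(0.26, 0.44) 30 0.03 [0.292 0.599 0.018]
(0.26, 0.44) 45 0.033 [0.25  0.606 0.006]
(0.24, 0.46) -45 0.02 [0.25  0.606 0.006]
(0.24, 0.46) -30 0.034 [0.245 0.604 0.005]
(0.24, 0.46) -15 0.028 [0.37 0.55 0.02]
(0.24, 0.46) 0 0.023 [0.329 0.576 0.019]
(0.24, 0.46) 15 0.019 [0.304 0.592 0.02 ]
(0.24, 0.46) 30 0.028 [0.271 0.615 0.015]
(0.24, 0.46) 45 0.028 [0.245 0.604 0.005]
```

>>> jog_arm(targets=[[[1.5, -1.63, 0.18], [0, 0, 0.24], 100], [[3.0, -3.25, 0.35], [0, 0, 0.47], 100], [[4.5, -4.88, 0.53], [0, 0, 0.71], 100], [[6.0, -6.51, 0.7], [0, 0, 0.95], 100], [[7.5, -8.14, 0.88], [0, 0, 1.19], 100], [[9.0, -9.76, 1.05], [-0.01, 0, 1.42], 100], [[10.5, -11.39, 1.23], [-0.01, 0, 1.66], 100], [[12.0, -13.02, 1.4], [-0.01, 0, 1.9], 100]])

```text
time: 1.1
tool_pos: [0.3605, -0.2218, 0.1958]
tool_rot: [0.001, 1.0, -0.019, 0.0]
contact_force: [0.4, -0.6, 0.5]
gripper_width: 0.997
grasp_force: 0.0
```

>>> jog_arm(targets=[[[1.03, -1.96, 0.17], [0, 0, 0.23], 100], [[2.05, -3.93, 0.35], [0, 0, 0.47], 100], [[3.07, -5.89, 0.52], [0, 0, 0.71], 100], [[4.09, -7.86, 0.69], [0, 0, 0.95], 100], [[5.11, -9.82, 0.87], [0, 0, 1.18], 100], [[6.13, -11.78, 1.04], [0, 0, 1.42], 100], [[6.13, -11.78, 1.04], [0, 0, 1.42], 60], [[6.13, -11.78, 1.04], [0, 0, 1.42], 60]])

```text
time: 2.1
tool_pos: [0.5235, 0.0649, 0.1694]
tool_rot: [0.001, 0.993, -0.117, -0.0]
contact_force: [0.0, 0.0, -0.1]
gripper_width: 0.612
grasp_force: 0.0
```

```bash
cat >> h.py <<'E'
def wproj(X,s):
    p,f=cam('wrist'); H=np.array(p['hand_eye']); t=Rq(s['tool_rot']).inv().apply(np.atleast_2d(X)-s['tool_pos'])
    c=(t-H[:3,3])@H[:3,:3]; a=np.arctan2(np.hypot(c[:,0],c[:,1]),c[:,2]); ph=np.arctan2(c[:,1],c[:,0])
    return np.c_[p['cx']+f*a*np.cos(ph),p['cy']+f*a*np.sin(ph)]
def wunproj(u,v,d,s):
    p,f=cam('wrist'); H=np.array(p['hand_eye']); u=np.asarray(u,float)-p['cx']; v=np.asarray(v,float)-p['cy']
    r=np.hypot(u,v)+1e-9; k=np.tan(r/f)*d/r; c=np.stack([u*k,v*k,d],-1)
    return Rq(s['tool_rot']).apply((c@H[:3,:3].T+H[:3,3]).reshape(-1,3)).reshape(c.shape)+s['tool_pos']
E
python3 - <<'E'
from h import *
s=state(); im,d=grab_frame('wrist'); print(s['time'],s['tool_pos'],s['joint_pos'].round(2),s['gripper_width'])
im=im[:,:,::-1].copy()
for X in [case(9,0,89),case(73,60,60),case(73,-60,60),case(-31,0,54),case(-53,97,77),case(-53,-97,77)]:
    q=wproj(X,s)[0]; cv2.circle(im,tuple(int(round(t)) for t in q),3,(255,0,255),1)
cv2.imwrite('pics/w1.png',im)
E
```

```text
2.1 [0.52350115 0.06490924 0.16937016] [-0.02 -0.13  1.9  -0.    1.38  1.79] 0.6118930370062688
```

View pics/w1.png

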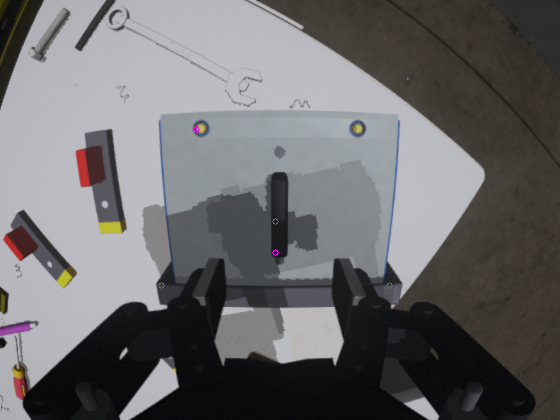

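The wrist view confirms the case pose. The pins show at (201,128) and (358,128), and the predicted spots fall within 2 px. The rib at (280,215) is straight below the tool.

>>> jog_arm(targets=[[[0, 0, 1], [0, 0, 0], 60], [[0, 0, 2], [0, 0, 0], 60], [[0, 0, 3], [0, 0, 0], 60], [[0, 0, 3.6], [0, 0, 0], 60], [[0, 0, 4.0], [0, 0, 0], 60], [[0, 0, 4.0], [0, 0, 0], 0], [[0, 0, 4.0], [0, 0, 0], 0], [[0, 0, 4.0], [0, 0, 0], 0]])

```text
time: 3.15
tool_pos: [0.525, 0.0649, 0.0712]
tool_rot: [0.001, 0.993, -0.117, 0.001]
contact_force: [0.7, 0.9, 0.8]
gripper_width: 0.123
grasp_force: 61.0
```

>>> jog_arm(targets=[[[0, 0, 0], [0, 0, 0], 0], [[0, 0, 0], [0, 0, 0], 0]])

```text
time: 3.4
tool_pos: [0.525, 0.0649, 0.0712]
tool_rot: [0.001, 0.993, -0.117, 0.001]
contact_force: [-0.2, 0.5, 5.1]
gripper_width: 0.125
grasp_force: 61.4
```

Run:
```python
from h import *
s=state(); print(s['time'],s['tool_pos'],ori(-13.45).inv().__mul__(Rq(s['tool_rot'])).as_rotvec(True),s['contact_force'],s['gripper_width'],s['grasp_force'])
t=s['tool_pos']; y=-13.45
plan([(t+[0,0,.0095],y,0,0,4),(t+XC*.034+[0,0,.0095],y,0,0,4)])
```

```text
3.4 [0.52497454 0.06490534 0.07117112] [-0.05175235  0.14749553 -0.00392851] [-0.15903519  0.53858374  5.1114849 ] 0.1251091820292459 61.36626362800598
[[[0.0,0.0,-0.09],[0.0,0.0,0.0],0],[[0.0,0.0,-0.19],[0.0,-0.01,0.0],0],[[0.0,0.0,-0.28],[0.0,-0.01,0.0],0],[[0.0,0.0,-0.38],[0.01,-0.02,0.0],0],[[0.34,0.0,-0.38],[0.01,-0.02,0.0],0],[[0.68,0.0,-0.38],[0.01,-0.02,0.0],0],[[1.02,0.0,-0.38],[0.01,-0.02,0.0],0],[[1.36,0.0,-0.38],[0.01,-0.02,0.0],0]]
```

>>> jog_arm(targets=[[[0, 0, -0.1], [0, 0, 0], 0], [[0, 0, -0.2], [0, 0, 0], 0], [[0, 0, -0.3], [0, 0, 0], 0], [[0, 0, -0.42], [0, 0, 0], 0], [[0, 0, -0.42], [0, 0, 0], 0]])

```text
time: 4.03
tool_pos: [0.5242, 0.0649, 0.0807]
tool_rot: [0.001, 0.993, -0.117, 0.0]
contact_force: [0.7, -0.4, -3.2]
gripper_width: 0.125
grasp_force: 60.2
```

>>> jog_arm(targets=[[[0.3, 0, 0], [0, 0, 0], 0], [[0.6, 0, 0], [0, 0, 0], 0], [[1.0, 0, 0], [0, 0, 0], 0], [[1.4, 0, 0], [0, 0, 0], 0], [[1.4, 0, 0], [0, 0, 0], 0], [[1.4, 0, -0.6], [0, 0, 0], 0], [[1.4, 0, -1.6], [0, 0, 0], 0], [[1.4, 0, -3.0], [0, 0, 0], 0]])

```text
time: 5.03
tool_pos: [0.5571, 0.057, 0.1561]
tool_rot: [0.001, 0.993, -0.117, -0.001]
contact_force: [1.0, -0.5, -3.0]
gripper_width: 0.124
grasp_force: 60.1
```

Run:
```python
from h import *
s=state(); print(s['time'],s['tool_pos'],s['contact_force'],s['gripper_width'],s['grasp_force'])
p=np.array([.255,.445,0]); 
plan([(p+[0,0,.14],40,0,0,14),(p+[0,0,.05],40,0,0,5),(p+[0,0,.0125],40,0,0,5)])
```

```text
5.025 [0.55709659 0.05701982 0.15608543] [ 0.96186259 -0.53104743 -2.97092037] 0.12408564674788512 60.0730562210083
[[[-1.1,-0.88,0.05],[0.0,0.0,-0.48],0],[[-2.19,-1.76,0.09],[0.0,0.0,-0.95],0],[[-3.29,-2.63,0.14],[0.0,0.0,-1.43],0],[[-4.39,-3.51,0.18],[0.0,0.0,-1.91],0],[[-5.49,-4.39,0.23],[0.0,0.01,-2.39],0],[[-6.58,-5.27,0.28],[0.0,0.01,-2.86],0],[[-7.68,-6.14,0.32],[0.0,0.01,-3.34],0],[[-8.78,-7.02,0.37],[0.0,0.01,-3.82],0]]
[[[-0.5,-1.31,0.04],[0.0,0.0,-0.47],0],[[-0.99,-2.63,0.09],[0.0,0.0,-0.95],0],[[-1.49,-3.94,0.13],[0.01,0.0,-1.43],0],[[-1.99,-5.25,0.18],[0.01,0.0,-1.91],0],[[-2.49,-6.57,0.22],[0.01,0.0,-2.38],0],[[-2.99,-7.88,0.27],[0.01,0.01,-2.86],0],[[-2.99,-7.88,0.99],[0.01,0.01,-2.86],0],[[-2.99,-7.88,1.71],[0.01,0.01,-2.86],0]]
[[[0.0,0.0,0.72],[0.0,0.0,0.0],0],[[0.0,0.0,1.44],[0.0,0.0,0.0],0],[[0.0,0.0,2.16],[0.0,0.0,0.0],0],[[0.0,0.0,2.46],[0.0,0.0,0.0],0],[[0.0,0.0,2.76],[0.0,0.0,0.0],0],[[0.0,0.0,3.06],[0.0,0.0,0.0],0],[[0.0,0.0,3.36],[0.0,0.0,0.0],0],[[0.0,0.0,3.66],[0.0,0.0,0.0],0]]
```

>>> jog_arm(targets=[[[-1.1, -0.88, 0.05], [0, 0, -0.48], 0], [[-2.19, -1.76, 0.09], [0, 0, -0.95], 0], [[-3.29, -2.63, 0.14], [0, 0, -1.43], 0], [[-4.39, -3.51, 0.18], [0, 0, -1.91], 0], [[-5.49, -4.39, 0.23], [0, 0, -2.39], 0], [[-6.58, -5.27, 0.28], [0, 0, -2.86], 0], [[-7.68, -6.14, 0.32], [0, 0, -3.34], 0], [[-8.78, -7.02, 0.37], [0, 0, -3.82], 0]])

```text
time: 6.02
tool_pos: [0.3846, 0.2796, 0.1471]
tool_rot: [0.0, 0.989, 0.15, 0.001]
contact_force: [0.9, 0.0, -3.0]
gripper_width: 0.128
grasp_force: 60.2
```

>>> jog_arm(targets=[[[-0.5, -1.31, 0.04], [0, 0, -0.47], 0], [[-0.99, -2.63, 0.09], [0, 0, -0.95], 0], [[-1.49, -3.94, 0.13], [0, 0, -1.43], 0], [[-1.99, -5.25, 0.18], [0, 0, -1.91], 0], [[-2.49, -6.57, 0.22], [0, 0, -2.38], 0], [[-2.99, -7.88, 0.27], [0, 0, -2.86], 0], [[-2.99, -7.88, 0.99], [0, 0, -2.86], 0], [[-2.99, -7.88, 1.71], [0, 0, -2.86], 0]])

```text
time: 7.02
tool_pos: [0.256, 0.4446, 0.1025]
tool_rot: [0.001, 0.94, 0.342, 0.0]
contact_force: [1.0, -0.9, -4.0]
gripper_width: 0.127
grasp_force: 60.2
```

>>> jog_arm(targets=[[[0, 0, 0.72], [0, 0, 0], 0], [[0, 0, 1.44], [0, 0, 0], 0], [[0, 0, 2.1], [0, 0, 0], 0], [[0, 0, 2.4], [0, 0, 0], 0], [[0, 0, 2.7], [0, 0, 0], 0], [[0, 0, 3.0], [0, 0, 0], 0], [[0, 0, 3.3], [0, 0, 0], 0], [[0, 0, 3.3], [0, 0, 0], 0]])

```text
time: 8.02
tool_pos: [0.2557, 0.4443, 0.0197]
tool_rot: [0.001, 0.94, 0.342, -0.001]
contact_force: [0.3, 0.3, -4.7]
gripper_width: 0.126
grasp_force: 60.1
```

>>> jog_arm(targets=[[[0, 0, 0.2], [0, 0, 0], 0], [[0, 0, 0.34], [0, 0, 0], 0], [[0, 0, 0.36], [0, 0, 0], 0]])

```text
time: 8.4
tool_pos: [0.256, 0.4447, 0.0113]
tool_rot: [0.001, 0.94, 0.342, -0.0]
contact_force: [0.1, -0.4, -3.0]
gripper_width: 0.123
grasp_force: 60.3
```

Run:
```python
from h import *
s=state(); print(s['time'],s['tool_pos'],s['contact_force'],s['joint_pos'].round(2))
```

```text
8.4 [0.25599428 0.44470326 0.0113207 ] [ 0.09766415 -0.38442768 -3.03233312] [ 0.9   0.04  2.03 -0.    1.08  1.78]
```

>>> jog_arm(targets=[[[0, 0, 0.04], [0, 0, 0], 0], [[0, 0, 0.04], [0, 0, 0], 50], [[0, 0, 0.04], [0, 0, 0], 50], [[0, 0, -1], [0, 0, 0], 60], [[0, 0, -3], [0, 0, 0], 60], [[0, 0, -5], [0, 0, 0], 60], [[0, 0, -7], [0, 0, 0], 60], [[0, 0, -7], [0, 0, 0], 60]])

```text
time: 9.4
tool_pos: [0.2581, 0.4477, 0.1926]
tool_rot: [-0.002, 0.94, 0.342, 0.005]
contact_force: [0.4, -0.2, -0.6]
gripper_width: 0.597
grasp_force: 0.0
```

```bash
cat >> h.py <<'E'
from scipy import ndimage as nd
def segs(save=None):
    "all red ribs in the top view: centre, yaw (deg) from the paired yellow nose"
    im,d=grab_frame('top'); 
    if save: cv2.imwrite(save,im[:,:,::-1])
    r,g,b=im.astype(int).transpose(2,0,1); C={}
    for k,m in (('r',(r>150)&(g<70)&(b<70)),('y',(r>150)&(g>130)&(b<90))):
        l,n=nd.label(m); C[k]=[]
        for i in range(1,n+1):
            v,u=np.where((l==i)&(d>0))
            if len(u)>=20:
                P=unproj('top',u.astype(float),v.astype(float),d[v,u]); c=np.median(P,0)
                C[k].append(P.mean(0))
    return [(a.round(4),y.round(4),np.degrees(np.arctan2(*(a-y)[1::-1])).round(1)) for a in C['r'] for y in C['y'] if abs(np.hypot(*(a-y)[:2])-.07)<.012]
E
cat > sim.py <<'E'
import numpy as np
# case frame mm: 2D side view; segment grip point path -> min clearance to case solids
def poly(a,b,c,d,n=12):
    t=np.linspace(0,1,n); X,Z=np.meshgrid(a+(b-a)*t,c+(d-c)*t); return np.c_[X.ravel(),Z.ravel()]
seg=np.r_[poly(-77,33,-30,-16),poly(-18,18,-16,16)]
hand=np.r_[poly(-13,13,-13,60),poly(-43,43,60,150)]   # fingers, body rel. grip point (grasp 6 mm above grip)
boxes=[(-66,-31,49,54),(-73,-53,72,77),(64,82,-6,54),(-74,-66,-6,54),(-80,90,-9,0)]
def tr(P,x,z,t):
    c,s=np.cos(np.radians(t)),np.sin(np.radians(t)); return np.c_[x+P[:,0]*c-P[:,1]*s, z+P[:,0]*s+P[:,1]*c]
def clr(x,z,t):
    out=[]
    for S in(seg,hand):
        Q=tr(S,x,z,t)
        for a,b,c,d in boxes:
            dx=np.maximum(a-Q[:,0],Q[:,0]-b); dz=np.maximum(c-Q[:,1],Q[:,1]-d)
            o=np.where((dx>0)&(dz>0),np.hypot(dx,dz),np.maximum(dx,dz)); out.append(o.min())
    return min(out)
if __name__=='__main__':
    # widest-bottleneck path by Dijkstra on a grid
    import heapq
    X=np.arange(-10,60,2);Z=np.arange(30,150,2);T=np.arange(0,52,4)
    C=np.array([[[clr(x,z+.01,t) for t in T] for z in Z] for x in X])
    goal=min(((abs(X[i]-24),i) for i in range(len(X))))[1],0,0
    best={};pq=[(0,0,goal,None)]
    while pq:
        k,n,u,par=heapq.heappop(pq)
        if u in best: continue
        best[u]=par
        if Z[u[1]]>=140 and T[u[2]]==36: break
        for d in np.ndindex(3,3,3):
            v=tuple(np.add(u,d)-1)
            if v in best or min(v)<0 or any(a>=b for a,b in zip(v,C.shape)): continue
            w=C[v]
            if w<-0.5 : continue
            heapq.heappush(pq,(k+1+30/(0.5+max(w,0))**2 if Z[v[1]]>34 else k+1,0,v,u))
    while u: print(X[u[0]],Z[u[1]],T[u[2]],round(C[u],1)); u=best[u]
E
python3 - <<'E'
from h import *
s=state(); print(s['time'],s['tool_pos'],s['gripper_width'])
for q in segs('pics/top1.png'): print(q)
E
python3 sim.py
```

```text
9.4 [0.25808416 0.44769379 0.19259098] 0.5974667203230959
(array([0.6001, 0.2371, 0.0464]), array([0.5317, 0.2499, 0.0147]), np.float64(-10.5))
(array([0.5461, 0.382 , 0.0461]), array([0.4834, 0.35  , 0.0144]), np.float64(27.0))
(array([0.399 , 0.265 , 0.0466]), array([0.3288, 0.2401, 0.0147]), np.float64(19.5))
56 140 36 43.9
58 138 32 43.0
58 136 32 41.9
56 134 36 39.6
54 132 36 37.7
52 130 40 36.0
50 128 40 34.5
48 126 44 32.9
46 124 44 32.9
44 122 44 30.9
42 120 48 30.6
40 118 48 31.0
40 116 48 29.5
38 114 48 29.5
38 112 48 28.2
36 110 48 28.2
36 108 48 27.3
34 106 48 27.1
32 104 48 26.7
32 102 48 24.7
34 100 44 24.2
32 98 44 22.9
34 96 40 21.7
32 94 40 21.5
30 92 40 19.5
28 90 36 18.2
26 88 36 18.1
24 86 36 16.5
22 84 32 14.8
20 82 32 15.5
18 80 32 13.8
16 78 28 12.6
14 76 28 12.9
12 74 28 11.4
10 72 24 11.7
10 70 24 11.3
12 68 20 10.7
12 66 20 10.7
14 64 16 10.0
14 62 16 10.0
14 60 16 9.9
16 58 12 9.5
16 56 12 9.5
18 54 8 9.1
18 52 8 9.1
18 50 8 9.1
20 48 4 9.0
20 46 0 9.0
20 44 0 9.0
20 42 0 9.0
20 40 0 9.0
20 38 0 8.0
18 36 0 6.0
20 34 0 4.0
22 32 0 2.0
24 30 0 0.0
```

View pics/top1.png

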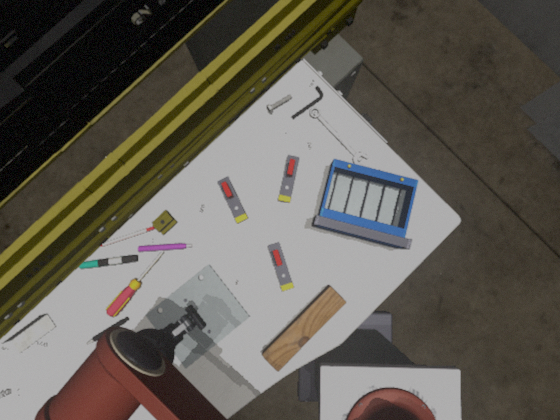

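The top picture shows the case open with four lanes, the cover lying at (205,310) clear of everything, and the three segments still in place.

```bash
cat >> h.py <<'E'
def pick(x,y,yaw,n):
    p=np.array([x,y,0]); plan([(p+[0,0,.11],yaw,0,60,n),(p+[0,0,.05],yaw,0,60,2),(p+[0,0,.018],yaw,0,60,3),(p+[0,0,.018],yaw,0,0,3)])
PATH=[(56,140,36,1),(40,116,46,4),(32,100,44,3),(24,86,36,3),(10,71,24,4),(14,62,16,2),(18,52,8,2),(20,44,0,2),(21,33,0,3)]
def cs(y,x,z,t,off):  # tcp for grip point x,z (case mm), lane y, tcp off mm below grip point
    a=np.radians(t); return case(x+off*np.sin(a),y,z-off*np.cos(a))
E
python3 - <<'E'
from h import *
from sim import clr
m=9
for a,b in zip(PATH,PATH[1:]):
    for f in np.linspace(0,1,20): m=min(m,clr(*[a[i]+(b[i]-a[i])*f for i in range(3)]))
print('min clr',m); pick(.395,.2633,19.7,7)
E
```

```text
min clr 3.0
[[[-0.07,1.31,0.45],[0.0,-0.01,0.36],60],[[-0.14,2.62,0.91],[0.0,-0.01,0.72],60],[[-0.21,3.92,1.36],[0.0,-0.02,1.09],60],[[-0.28,5.23,1.81],[0.0,-0.02,1.45],60],[[-0.35,6.54,2.26],[0.0,-0.03,1.81],60],[[-0.42,7.85,2.72],[-0.01,-0.03,2.17],60],[[-0.49,9.15,3.17],[-0.01,-0.04,2.54],60],[[-0.5,9.16,4.37],[-0.01,-0.04,2.54],60]]
[[[0.0,-0.01,1.2],[0.0,0.0,0.0],60],[[0.0,-0.01,1.63],[0.0,0.0,0.0],60],[[0.0,-0.01,2.05],[0.0,0.0,0.0],60],[[0.0,-0.01,2.48],[0.0,0.0,0.0],60],[[0.0,-0.01,2.48],[0.0,0.0,0.0],0],[[0.0,-0.01,2.48],[0.0,0.0,0.0],0],[[0.0,-0.01,2.48],[0.0,0.0,0.0],0]]
```

>>> jog_arm(targets=[[[-0.07, 1.31, 0.45], [0, 0, 0.36], 60], [[-0.14, 2.62, 0.91], [0, 0, 0.72], 60], [[-0.21, 3.92, 1.36], [0, 0, 1.09], 60], [[-0.28, 5.23, 1.81], [0, 0, 1.45], 60], [[-0.35, 6.54, 2.26], [0, 0, 1.81], 60], [[-0.42, 7.85, 2.72], [0, -0.03, 2.17], 60], [[-0.49, 9.15, 3.17], [0, -0.04, 2.54], 60], [[-0.49, 9.15, 3.17], [0, -0.04, 2.54], 60]])

```text
time: 10.45
tool_pos: [0.3927, 0.2597, 0.1045]
tool_rot: [0.002, 0.986, 0.169, -0.005]
contact_force: [0.1, 0.5, 0.0]
gripper_width: 0.599
grasp_force: 0.0
```

```bash
cat >> h.py <<'E'
def wsee(near,save=None):
    "red rib nearest to `near` in the wrist view: ground position of rib top, its nose"
    s=state(); im,d=grab_frame('wrist')
    if save: cv2.imwrite(save,im[:,:,::-1])
    r,g,b=im.astype(int).transpose(2,0,1); o=[]
    for m in ((r>110)&(g<60)&(b<60),(r>130)&(g>110)&(b<80)):
        l,n=nd.label(m)
        for i in range(1,n+1):
            v,u=np.where((l==i)&(d>0))
            if len(u)<60: continue
            P=wunproj(u,v,d[v,u],s); zt=np.percentile(P[:,2],90); T=P[P[:,2]>zt-.004]
            rc=cv2.minAreaRect((T[:,:2]*1000).astype(np.float32)); c=np.array(rc[0])/1000
            if np.hypot(*(c-near[:2]))<.11: o.append((len(u),c.round(4),zt.round(4),np.round(rc[1],1),round(rc[2],1)))
    print(s['time'],s['tool_pos'].round(4),s['gripper_width']); [print(q) for q in o]
E
python3 -c "
from h import *
wsee((.395,.263))"
```

```text
10.45 [0.3927 0.2597 0.1045] 0.5990575985961962
(339, array([0.3283, 0.2356]), np.float64(0.0155), array([13.1, 21.8]), 20.1)
```

```bash
python3 -c "
from h import *
print(state()['tool_pos']);pick(.395,.2628,19.7,1)"
```

```text
[0.39264808 0.26071424 0.10536796]
[[[0.11,-0.05,-0.19],[0.02,0.07,-0.02],60],[[0.13,-0.05,1.01],[0.02,0.07,-0.02],60],[[0.14,-0.05,2.21],[0.02,0.07,-0.02],60],[[0.14,-0.05,2.64],[0.02,0.07,-0.02],60],[[0.15,-0.05,3.07],[0.02,0.07,-0.02],60],[[0.15,-0.05,3.49],[0.02,0.07,-0.02],60],[[0.15,-0.05,3.49],[0.02,0.07,-0.02],0],[[0.15,-0.05,3.49],[0.02,0.07,-0.02],0]]
[[[0.0,0.0,0.0],[0.0,0.0,0.0],0]]
```

>>> jog_arm(targets=[[[0.11, -0.05, 0], [0.02, 0.07, 0], 60], [[0.13, -0.05, 1.0], [0.02, 0.07, 0], 60], [[0.14, -0.05, 2.2], [0.02, 0.07, 0], 60], [[0.14, -0.05, 2.64], [0.02, 0.07, 0], 60], [[0.15, -0.05, 3.07], [0.02, 0.07, 0], 60], [[0.15, -0.05, 3.4], [0.02, 0.07, 0], 60], [[0.15, -0.05, 3.4], [0.02, 0.07, 0], 0], [[0.15, -0.05, 3.4], [0.02, 0.07, 0], 0]])

```text
time: 11.5
tool_pos: [0.3968, 0.264, 0.023]
tool_rot: [-0.001, 0.985, 0.171, 0.002]
contact_force: [0.4, 0.4, 0.3]
gripper_width: 0.178
grasp_force: 0.0
```

>>> jog_arm(targets=[[[0, 0, 0], [0, 0, 0], 0], [[0, 0, 0], [0, 0, 0], 0]])

```text
time: 11.75
tool_pos: [0.397, 0.264, 0.0232]
tool_rot: [-0.001, 0.985, 0.171, 0.003]
contact_force: [0.7, -0.1, 3.6]
gripper_width: 0.128
grasp_force: 59.9
```

```bash
cat >> h.py <<'E'
def carry(y,off,n=8,x0=None):
    s=state(); t=np.array(s['tool_pos']); yaw=-13.45
    print(s['time'],t.round(4),s['contact_force'].round(1),s['gripper_width'].round(3))
    a,b=PATH[0][:2]; w=[(t+[0,0,.10],np.degrees(np.arctan2(*Rq(s['tool_rot']).as_matrix()[1::-1,0])),0,0,3)]
    w.append((cs(y,a,b,36,off),yaw,36,0,n))
    plan(w)
E
python3 -c "
from h import *
s=state(); off=30-s['tool_pos'][2]*1000; print(off); carry(-19,off,13)"
```

```text
6.828192582905832Traceback (most recent call last):
  File "<string>", line 3, in <module>
    s=state(); off=30-s['tool_pos'][2]*1000; print(off); carry(-19,off,13)
                                                         ~~~~~^^^^^^^^^^^^
  File "h.py", line 82, in carry
    print(s['time'],t.round(4),s['contact_force'].round(1),s['gripper_width'].round(3))
                                                           ^^^^^^^^^^^^^^^^^^^^^^^^
AttributeError: 'float' object has no attribute 'round'
```

>>> jog_arm(targets=[[[0, 0, 0], [0, 0, 0], 40], [[0, 0, 0], [0, 0, 0], 40], [[0, 0, 0.2], [0, 0, 0], 40], [[0, 0, 0.2], [0, 0, 0], 40], [[0, 0, 0.2], [0, 0, 0], 0], [[0, 0, 0.2], [0, 0, 0], 0], [[0, 0, 0.2], [0, 0, 0], 0]])

```text
time: 12.62
tool_pos: [0.3965, 0.2639, 0.0174]
tool_rot: [-0.001, 0.985, 0.171, 0.002]
contact_force: [1.0, 1.1, -0.6]
gripper_width: 0.127
grasp_force: 60.2
```

```bash
sed -i "s/s\['gripper_width'\].round(3))/s['gripper_width'])/" h.py; python3 -c "
from h import *
s=state(); off=30-s['tool_pos'][2]*1000; print(off); carry(-19,off,13)"
```

```text
12.589639449548162
12.625 [0.3965 0.2639 0.0174] [ 1.   1.1 -0.6] 0.12678936770101146
[[[0.01,0.0,-1.33],[0.0,-0.01,0.0],0],[[0.01,0.0,-2.67],[0.0,-0.02,0.0],0],[[0.02,0.0,-4.0],[0.0,-0.03,0.0],0],[[0.29,0.84,-4.06],[-0.1,0.31,0.31],0],[[0.56,1.69,-4.11],[-0.2,0.64,0.61],0],[[0.84,2.54,-4.17],[-0.31,0.98,0.92],0],[[1.11,3.39,-4.22],[-0.41,1.31,1.23],0],[[1.38,4.23,-4.28],[-0.51,1.65,1.54],0]]
[[[0.45,0.77,0.09],[-0.1,0.34,0.31],0],[[0.9,1.54,0.17],[-0.2,0.67,0.61],0],[[1.34,2.3,0.26],[-0.3,1.01,0.92],0],[[1.79,3.07,0.34],[-0.4,1.35,1.23],0],[[2.23,3.84,0.43],[-0.5,1.68,1.54],0],[[2.68,4.61,0.52],[-0.6,2.02,1.85],0],[[3.12,5.38,0.6],[-0.7,2.36,2.15],0],[[3.57,6.14,0.69],[-0.8,2.69,2.46],0]]
```

```bash
sed -i 's/w=\[(t+\[0,0,.10\]/w=[(t+[0,0,.16]/; s/w.append((cs(y,a,b,36,off),yaw,36,0,n))/w+=[(cs(y,a,b+60,36,off),yaw,36,0,n),(cs(y,a,b,36,off),yaw,36,0,2)]/' h.py; python3 -c "
from h import *
carry(-19,12.6,11)"
```

```text
12.625 [0.3965 0.2639 0.0174] [ 1.   1.1 -0.6] 0.12678936770101146
[[[0.01,0.0,-2.13],[0.0,-0.01,0.0],0],[[0.02,0.0,-4.27],[0.0,-0.02,0.0],0],[[0.03,0.0,-6.4],[0.0,-0.03,0.0],0],[[0.35,1.0,-6.47],[-0.12,0.37,0.36],0],[[0.67,2.0,-6.53],[-0.24,0.76,0.73],0],[[1.0,3.0,-6.6],[-0.36,1.16,1.09],0],[[1.32,4.0,-6.66],[-0.48,1.56,1.45],0],[[1.64,5.0,-6.73],[-0.6,1.96,1.82],0]]
[[[0.56,0.88,0.14],[-0.12,0.39,0.36],0],[[1.12,1.77,0.27],[-0.23,0.79,0.72],0],[[1.67,2.65,0.41],[-0.35,1.19,1.09],0],[[2.23,3.54,0.54],[-0.47,1.59,1.45],0],[[2.78,4.42,0.68],[-0.59,1.98,1.82],0],[[3.34,5.31,0.82],[-0.71,2.38,2.18],0],[[3.0,5.25,1.97],[-0.71,2.38,2.18],0],[[2.67,5.2,3.12],[-0.71,2.38,2.18],0]]
```

>>> jog_arm(targets=[[[0, 0, -2.0], [0, 0, 0], 0], [[0, 0, -4.2], [0, 0, 0], 0], [[0.03, 0, -6.4], [0, 0, 0], 0], [[0.35, 1.0, -6.47], [-0.12, 0.37, 0.36], 0], [[0.67, 2.0, -6.53], [-0.24, 0.76, 0.73], 0], [[1.0, 3.0, -6.6], [-0.36, 1.16, 1.09], 0], [[1.32, 4.0, -6.66], [-0.48, 1.56, 1.45], 0], [[1.64, 5.0, -6.73], [-0.6, 1.96, 1.82], 0]])

```text
time: 13.62
tool_pos: [0.476, 0.1588, 0.1845]
tool_rot: [0.017, 0.989, 0.042, 0.143]
contact_force: [-0.3, 0.2, -3.4]
gripper_width: 0.127
grasp_force: 59.8
```

>>> jog_arm(targets=[[[0.56, 0.88, 0.14], [-0.12, 0.39, 0.36], 0], [[1.12, 1.77, 0.27], [-0.23, 0.79, 0.72], 0], [[1.67, 2.65, 0.41], [-0.35, 1.19, 1.09], 0], [[2.23, 3.54, 0.54], [-0.47, 1.59, 1.45], 0], [[2.78, 4.42, 0.68], [-0.59, 1.98, 1.82], 0], [[3.34, 5.31, 0.82], [-0.71, 2.38, 2.18], 0], [[3.34, 5.31, 0.82], [-0.71, 2.38, 2.18], 0]])

```text
time: 14.5
tool_pos: [0.5714, 0.0337, 0.1933]
tool_rot: [0.037, 0.945, -0.112, 0.304]
contact_force: [0.1, 0.4, -3.2]
gripper_width: 0.13
grasp_force: 59.8
```

```bash
cat >> h.py <<'E'
def insert(y,off):
    s=state(); print(s['time'],s['tool_pos'].round(4),s['contact_force'].round(1),s['gripper_width'],s['grasp_force'], 'err', (s['tool_pos']-cs(y,56,200,36,off)).round(4))
    plan([(cs(y,x,z,t,off),-13.45,t,0,max(n,2)) for x,z,t,n in PATH])
E
python3 - <<'E'
from h import *
insert(-19,12.6)
im,d=grab_frame('scene'); cv2.imwrite('pics/s2.png',cv2.resize(im[100:300,180:460,::-1],None,fx=2.8,fy=2.8))
E
```

```text
14.5 [0.5714 0.0337 0.1933] [ 0.1  0.4 -3.2] 0.12960911249258109 59.844170808792114 err [-0.0013 -0.0009 -0.0025]
[[[-0.65,-0.02,0.95],[0.01,0.02,0.0],0],[[-1.31,-0.05,1.89],[0.02,0.04,0.0],0],[[-1.56,-0.05,1.99],[0.02,0.35,0.0],0],[[-1.8,-0.05,2.09],[0.02,0.66,0.0],0],[[-2.05,-0.05,2.19],[0.02,0.97,0.0],0],[[-2.3,-0.05,2.29],[0.02,1.29,0.0],0],[[-2.52,-0.05,2.4],[0.02,1.2,0.0],0],[[-2.73,-0.05,2.51],[0.02,1.12,0.0],0]]
[[[-0.24,0.0,0.08],[0.0,-0.08,0.0],0],[[-0.47,0.0,0.14],[0.0,-0.42,0.0],0],[[-0.7,0.0,0.19],[0.0,-0.75,0.0],0],[[-0.93,0.0,0.25],[0.0,-1.08,0.0],0],[[-1.16,0.0,0.25],[0.0,-1.46,0.0],0],[[-1.39,0.0,0.25],[0.0,-1.83,0.0],0],[[-1.62,0.0,0.25],[0.0,-2.21,0.0],0],[[-1.85,0.0,0.25],[0.0,-2.58,0.0],0]]
[[[-0.03,0.0,0.2],[0.0,-0.5,0.0],0],[[-0.07,0.0,0.39],[0.0,-1.0,0.0],0],[[-0.11,0.0,0.6],[0.0,-1.5,0.0],0],[[-0.16,0.0,0.81],[-0.01,-2.0,0.0],0],[[-0.22,0.0,0.96],[-0.01,-2.5,0.0],0],[[-0.28,0.0,1.11],[-0.01,-3.0,0.0],0],[[-0.33,0.0,1.25],[-0.01,-3.0,0.0],0],[[-0.37,0.0,1.39],[-0.01,-3.0,0.0],0]]
[[[0.01,0.0,0.15],[0.0,0.0,0.0],0]]
```

View pics/s2.png

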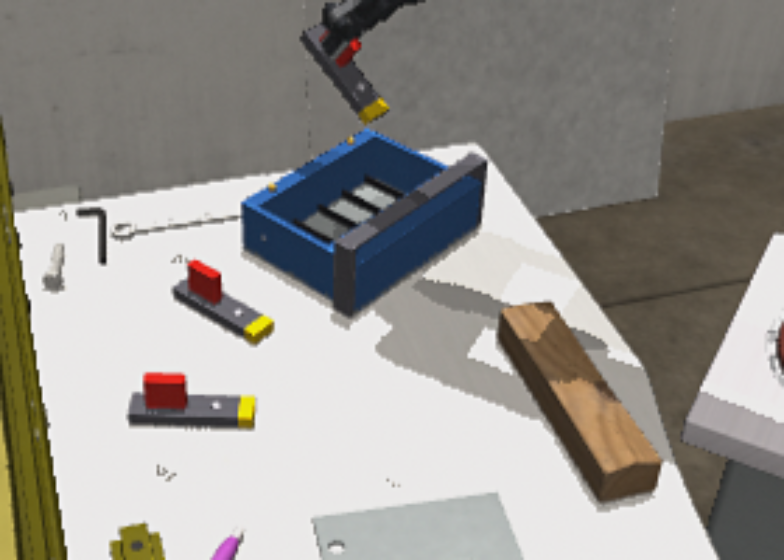

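The scene crop shows the segment held firmly at about 36°, its yellow nose at crop (375,110) pointing to the keeper side above the open mouth.

>>> jog_arm(targets=[[[-0.65, 0, 0.95], [0.01, 0.02, 0], 0], [[-1.31, -0.02, 1.89], [0.02, 0.04, 0], 0], [[-1.56, -0.02, 1.99], [0.02, 0.35, 0], 0], [[-1.8, -0.02, 2.09], [0.02, 0.66, 0], 0], [[-2.05, -0.02, 2.19], [0.02, 0.97, 0], 0], [[-2.3, -0.02, 2.29], [0.02, 1.29, 0], 0], [[-2.52, -0.02, 2.4], [0.02, 1.2, 0], 0], [[-2.73, -0.02, 2.51], [0.02, 1.12, 0], 0]])

```text
time: 15.55
tool_pos: [0.555, 0.0396, 0.1049]
tool_rot: [0.044, 0.918, -0.108, 0.379]
contact_force: [0.8, 0.3, -3.0]
gripper_width: 0.126
grasp_force: 59.9
```

>>> jog_arm(targets=[[[-0.24, 0, 0.08], [0, -0.08, 0], 0], [[-0.47, 0, 0.14], [0, -0.42, 0], 0], [[-0.7, 0, 0.19], [0, -0.75, 0], 0], [[-0.93, 0, 0.25], [0, -1.08, 0], 0], [[-0.93, 0, 0.25], [0, -1.08, 0], 0]])

```text
time: 16.18
tool_pos: [0.544, 0.0419, 0.0846]
tool_rot: [0.035, 0.944, -0.111, 0.31]
contact_force: [-0.1, -0.5, -2.7]
gripper_width: 0.125
grasp_force: 59.8
```

```bash
cat >> h.py <<'E'
OC=np.array([.5160,.0670,.006])
def loc(off):
    s=state(); t=s['tool_pos']; M=Rq(s['tool_rot']).as_matrix(); g=t-M[:,2]*off/1000-OC
    print('t',s['time'],'grip in case mm',np.round([g@XC*1000,g@YCv*1000,g[2]*1000],1),'tilt',np.degrees(np.arcsin(M[2,0])).round(1),'yaw',np.degrees(np.arctan2(M[1,0],M[0,0])).round(1),'F',s['contact_force'].round(1),'grip',round(s['gripper_width'],3),s['grasp_force'])
def fin(y,off,k=4):
    plan([(cs(y,x,z,t,off),-13.45,t,0,n) for x,z,t,n in PATH[k:]])
E
python3 -c "
from h import *
loc(12.6); fin(-19,12.6)"
```

```text
t 16.175 grip in case mm [ 25.6 -17.9  88.7] tilt 36.3 yaw -13.5 F [-0.1 -0.5 -2.7] grip 0.125 59.84090745449066
[[[-0.26,0.01,0.05],[0.0,-0.39,0.0],0],[[-0.52,0.02,0.09],[-0.01,-0.77,0.0],0],[[-0.77,0.03,0.14],[-0.01,-1.16,0.0],0],[[-1.03,0.04,0.19],[-0.02,-1.54,0.0],0],[[-1.11,0.04,0.37],[-0.02,-2.04,0.0],0],[[-1.18,0.04,0.55],[-0.02,-2.54,0.0],0],[[-1.27,0.05,0.75],[-0.02,-3.04,0.0],0],[[-1.36,0.05,0.94],[-0.02,-3.54,0.0],0]]
[[[-0.01,0.0,0.16],[0.0,-0.5,0.0],0],[[-0.03,0.0,0.32],[0.0,-1.0,0.0],0],[[-0.04,0.0,0.47],[0.0,-1.0,0.0],0],[[-0.05,0.0,0.62],[0.0,-1.0,0.0],0],[[-0.05,-0.01,0.76],[0.0,-1.0,0.0],0]]
```

>>> jog_arm(targets=[[[-0.26, 0.01, 0.05], [0, -0.39, 0], 0], [[-0.52, 0.02, 0.09], [0, -0.77, 0], 0], [[-0.77, 0.03, 0.14], [0, -1.16, 0], 0], [[-1.03, 0.04, 0.19], [0, -1.54, 0], 0], [[-1.11, 0.04, 0.37], [0, -2.04, 0], 0], [[-1.18, 0.04, 0.55], [0, -2.54, 0], 0], [[-1.27, 0.05, 0.75], [0, -3.04, 0], 0], [[-1.36, 0.05, 0.94], [0, -3.54, 0], 0]])

```text
time: 17.18
tool_pos: [0.5306, 0.0438, 0.0451]
tool_rot: [0.007, 0.991, -0.116, 0.069]
contact_force: [0.2, 0.4, -2.4]
gripper_width: 0.135
grasp_force: 59.8
```

>>> jog_arm(targets=[[[-0.01, 0, 0.16], [0, -0.5, 0], 0], [[-0.03, 0, 0.32], [0, -1.0, 0], 0], [[-0.04, 0, 0.47], [0, -1.0, 0], 0], [[-0.05, 0, 0.62], [0, -1.0, 0], 0], [[-0.05, 0, 0.76], [0, -1.0, 0], 0], [[-0.05, 0, 0.76], [0, -1.0, 0], 0]])

```text
time: 17.92
tool_pos: [0.5306, 0.0438, 0.0254]
tool_rot: [-0.001, 0.993, -0.116, -0.0]
contact_force: [-0.5, 0.2, -3.9]
gripper_width: 0.131
grasp_force: 59.8
```

```bash
python3 -c "
from h import *
loc(12.6); plan([(cs(-19,21,30,0,12.6),-13.45,0,0,1)])"
```

```text
t 17.925 grip in case mm [ 19.6 -19.2  32. ] tilt -0.1 yaw -13.4 F [-0.5  0.2 -3.9] grip 0.131 59.79583740234375
[[[0.06,-0.01,0.08],[-0.01,0.01,0.01],0]]
```

>>> jog_arm(targets=[[[0.03, 0, 0.08], [0, 0, 0], 0], [[0.03, 0, 0.08], [0, 0, 0], 26], [[0.03, 0, 0.08], [0, 0, 0], 26], [[0.03, 0, -1.0], [0, 0, 0], 26], [[0.03, 0, -3.0], [0, 0, 0], 26], [[0.03, 0, -5.0], [0, 0, 0], 60], [[0.03, 0, -5.0], [0, 0, 0], 60]])

```text
time: 18.8
tool_pos: [0.5358, 0.0431, 0.1574]
tool_rot: [-0.001, 0.993, -0.116, 0.006]
contact_force: [0.7, 0.7, 0.4]
gripper_width: 0.598
grasp_force: 0.0
```

Run:
```python
from h import *
loc(0)
for q in segs(): print(q)
pick(.6001,.2370,-10.9,5)
s=state(); im,d=grab_frame('wrist'); cv2.imwrite('pics/w2.png',im[:,:,::-1])
```

```text
t 18.8 grip in case mm [ 24.8 -18.6 151.4] tilt 0.6 yaw -13.4 F [0.7 0.7 0.4] grip 0.598 0.0
(array([0.6007, 0.2373, 0.0462]), array([0.5316, 0.25  , 0.0148]), np.float64(-10.4))
(array([0.546 , 0.3815, 0.046 ]), array([0.4833, 0.3498, 0.0146]), np.float64(26.8))
[[[0.15,-1.63,0.36],[0.0,-0.01,-0.06],60],[[0.31,-3.26,0.72],[-0.01,-0.02,-0.12],60],[[0.46,-4.89,1.08],[-0.01,-0.03,-0.18],60],[[0.62,-6.52,1.44],[-0.01,-0.03,-0.25],60],[[0.77,-8.15,1.79],[-0.02,-0.04,-0.31],60],[[0.77,-8.15,2.99],[-0.02,-0.04,-0.31],60],[[0.76,-8.14,4.19],[-0.02,-0.04,-0.31],60],[[0.76,-8.14,4.62],[-0.02,-0.04,-0.31],60]]
[[[0.0,0.0,0.43],[0.0,0.0,0.0],60],[[0.0,0.0,0.85],[0.0,0.0,0.0],60],[[0.0,0.0,0.85],[0.0,0.0,0.0],0],[[0.0,0.0,0.85],[0.0,0.0,0.0],0],[[0.0,0.0,0.85],[0.0,0.0,0.0],0]]
```

View pics/w2.png

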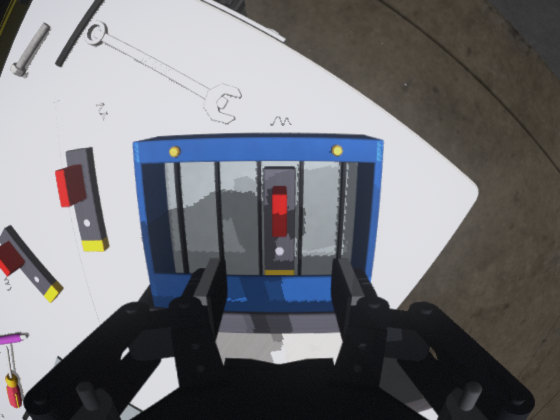

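The wrist view shows the segment level in the lane at (280,220), its yellow nose at (280,270) reaching under the hood. The other two segments have not moved.

>>> jog_arm(targets=[[[0.15, -1.63, 0.36], [0, 0, -0.06], 60], [[0.31, -3.26, 0.72], [0, 0, -0.12], 60], [[0.46, -4.89, 1.08], [0, 0, -0.18], 60], [[0.62, -6.52, 1.44], [0, 0, -0.25], 60], [[0.77, -8.15, 1.79], [0, 0, -0.31], 60], [[0.77, -8.15, 2.4], [0, 0, -0.31], 60], [[0.77, -8.15, 3.0], [0, 0, -0.31], 60], [[0.77, -8.15, 3.0], [0, 0, -0.31], 60]])

```text
time: 19.9
tool_pos: [0.5955, 0.2357, 0.073]
tool_rot: [0.0, 0.995, -0.095, -0.003]
contact_force: [0.2, -0.9, 0.2]
gripper_width: 0.6
grasp_force: 0.0
```

```bash
python3 -c "
from h import *
loc(0); pick(.6001,.2371,-10.9,1)"
```

```text
t 19.9 grip in case mm [ 38.1 182.5  67. ] tilt -0.3 yaw -10.9 F [ 0.2 -0.9  0.2] grip 0.6 0.0
[[[0.16,-0.09,-1.48],[0.01,0.04,-0.01],60],[[0.17,-0.09,-0.28],[0.01,0.04,-0.01],60],[[0.17,-0.09,0.92],[0.01,0.04,-0.01],60],[[0.18,-0.09,1.34],[0.01,0.04,-0.01],60],[[0.18,-0.09,1.77],[0.01,0.04,-0.01],60],[[0.18,-0.09,2.2],[0.01,0.04,-0.01],60],[[0.18,-0.09,2.2],[0.01,0.04,-0.01],0],[[0.18,-0.09,2.2],[0.01,0.04,-0.01],0]]
[[[0.0,0.0,0.0],[0.0,0.0,0.0],0]]
```

>>> jog_arm(targets=[[[0.1, -0.05, 0.5], [0.01, 0.03, 0], 60], [[0.13, -0.06, 1.0], [0.01, 0.03, 0], 60], [[0.13, -0.06, 1.5], [0.01, 0.03, 0], 60], [[0.13, -0.06, 2.0], [0.01, 0.03, 0], 60], [[0.13, -0.06, 2.2], [0.01, 0.03, 0], 60], [[0.13, -0.06, 2.2], [0.01, 0.03, 0], 60]])

```text
time: 20.65
tool_pos: [0.6009, 0.2382, 0.0206]
tool_rot: [-0.001, 0.995, -0.095, 0.002]
contact_force: [-0.3, 0.4, -0.2]
gripper_width: 0.597
grasp_force: 0.0
```

```bash
python3 -c "
from h import *
loc(0); pick(.6001,.2371,-10.9,1);print(state()['tool_pos'])"
```

```text
t 20.65 grip in case mm [ 42.7 186.2  14.6] tilt 0.2 yaw -10.9 F [-0.3  0.4 -0.2] grip 0.597 0.0
[[[-0.01,0.04,-3.58],[-0.02,-0.02,0.0],60],[[-0.01,0.04,-2.38],[-0.02,-0.02,0.0],60],[[-0.02,0.04,-1.18],[-0.02,-0.02,0.0],60],[[-0.02,0.05,-0.75],[-0.02,-0.02,0.0],60],[[-0.02,0.05,-0.32],[-0.02,-0.02,0.0],60],[[-0.02,0.05,0.1],[-0.02,-0.02,0.0],60],[[-0.02,0.05,0.1],[-0.02,-0.02,0.0],0],[[-0.02,0.05,0.1],[-0.02,-0.02,0.0],0]]
[[[0.0,0.0,0.0],[0.0,0.0,0.0],0]]
[0.60085004 0.23815485 0.02055805]
```

>>> jog_arm(targets=[[[0, 0.04, 0.1], [0, 0, 0], 60], [[0, 0.04, 0.1], [0, 0, 0], 0], [[0, 0.04, 0.1], [0, 0, 0], 0], [[0, 0.04, 0.1], [0, 0, 0], 0], [[0, 0.04, 0.1], [0, 0, 0], 0]])

```text
time: 21.28
tool_pos: [0.6013, 0.2371, 0.0191]
tool_rot: [-0.001, 0.995, -0.095, 0.002]
contact_force: [-1.5, -0.9, 2.4]
gripper_width: 0.126
grasp_force: 58.9
```

```bash
python3 -c "
from h import *
s=state(); off=30-s['tool_pos'][2]*1000; print(off); carry(57,off,5)"
```

```text
10.889282393741414
21.275 [0.6013 0.2371 0.0191] [-1.5 -0.9  2.4] 0.12645575579219062
[[[0.01,-0.01,-2.13],[-0.01,-0.01,0.0],0],[[0.02,-0.01,-4.27],[-0.01,-0.02,0.0],0],[[0.03,-0.02,-6.4],[-0.02,-0.03,0.0],0],[[0.13,1.01,-6.55],[-0.04,0.87,0.06],0],[[0.24,2.04,-6.69],[-0.06,1.77,0.12],0],[[0.35,3.08,-6.84],[-0.08,2.67,0.18],0],[[0.45,4.11,-6.99],[-0.1,3.57,0.24],0],[[0.56,5.14,-7.14],[-0.12,4.47,0.3],0]]
[[[-0.71,0.0,0.97],[0.0,0.0,0.0],0],[[-1.41,0.0,1.95],[0.0,0.0,0.0],0]]
```

>>> jog_arm(targets=[[[0, 0, -2.0], [0, 0, 0], 0], [[0, 0, -4.2], [0, 0, 0], 0], [[0.03, 0, -6.4], [0, 0, 0], 0], [[0.13, 1.01, -6.55], [-0.04, 0.87, 0.06], 0], [[0.24, 2.04, -6.69], [-0.06, 1.77, 0.12], 0], [[0.35, 3.08, -6.84], [-0.08, 2.67, 0.18], 0], [[0.45, 4.11, -6.99], [-0.1, 3.57, 0.24], 0], [[0.56, 5.14, -7.14], [-0.12, 4.47, 0.3], 0]])

```text
time: 22.28
tool_pos: [0.5886, 0.1073, 0.1955]
tool_rot: [0.036, 0.944, -0.111, 0.307]
contact_force: [0.4, -0.7, -2.9]
gripper_width: 0.13
grasp_force: 59.3
```

>>> jog_arm(targets=[[[0, 0, 0], [0, 0, 0], 0], [[0, 0, 0], [0, 0, 0], 0]])

```text
time: 22.52
tool_pos: [0.5896, 0.1082, 0.1965]
tool_rot: [0.036, 0.945, -0.111, 0.306]
contact_force: [0.1, -0.6, -1.8]
gripper_width: 0.127
grasp_force: 59.4
```

```bash
python3 -c "
from h import *
loc(10.9); insert(57,10.9)"
```

```text
t 22.525 grip in case mm [ 55.6  57.2 199.3] tilt 35.9 yaw -13.4 F [ 0.1 -0.6 -1.8] grip 0.127 59.35102880001068
22.525 [0.5896 0.1082 0.1965] [ 0.1 -0.6 -1.8] 0.12722878690485606 59.35102880001068 err [-0.0003  0.0003 -0.0007]
[[[-0.69,0.01,0.97],[0.0,0.01,0.0],0],[[-1.38,0.01,1.93],[-0.01,0.01,0.0],0],[[-1.63,0.01,2.03],[-0.01,0.33,0.0],0],[[-1.88,0.01,2.13],[-0.01,0.64,0.0],0],[[-2.13,0.01,2.23],[-0.01,0.95,0.0],0],[[-2.38,0.01,2.33],[-0.01,1.26,0.0],0],[[-2.6,0.01,2.44],[-0.01,1.18,0.0],0],[[-2.82,0.01,2.55],[-0.01,1.1,0.0],0]]
[[[-0.23,0.0,0.08],[0.0,-0.09,0.0],0],[[-0.46,0.0,0.13],[0.0,-0.42,0.0],0],[[-0.68,0.0,0.19],[0.0,-0.75,0.0],0],[[-0.91,0.0,0.24],[0.0,-1.09,0.0],0],[[-1.14,0.0,0.25],[0.0,-1.46,0.0],0],[[-1.36,0.0,0.25],[0.0,-1.84,0.0],0],[[-1.59,0.0,0.25],[0.0,-2.21,0.0],0],[[-1.82,0.0,0.25],[0.0,-2.59,0.0],0]]
[[[-0.03,0.0,0.2],[0.0,-0.5,0.0],0],[[-0.06,0.0,0.39],[0.0,-1.0,0.0],0],[[-0.1,0.0,0.6],[0.0,-1.5,0.0],0],[[-0.13,0.0,0.81],[0.0,-2.0,0.0],0],[[-0.19,0.0,0.96],[0.0,-2.5,0.0],0],[[-0.25,0.0,1.12],[0.0,-3.0,0.0],0],[[-0.3,0.0,1.25],[0.0,-3.0,0.0],0],[[-0.34,0.0,1.39],[0.0,-3.0,0.0],0]]
[[[0.01,0.0,0.15],[0.0,0.0,0.0],0]]
```

Same sequence as before, but all in one go since the settled pose is within 1 mm.

>>> jog_arm(targets=[[[-0.69, 0, 0.97], [0, 0, 0], 0], [[-1.38, 0, 1.93], [0, 0, 0], 0], [[-1.63, 0, 2.03], [0, 0.33, 0], 0], [[-1.88, 0, 2.13], [0, 0.64, 0], 0], [[-2.13, 0, 2.23], [0, 0.95, 0], 0], [[-2.38, 0, 2.33], [0, 1.26, 0], 0], [[-2.6, 0, 2.44], [0, 1.18, 0], 0], [[-2.82, 0, 2.55], [0, 1.1, 0], 0]])

```text
time: 23.52
tool_pos: [0.5716, 0.113, 0.1045]
tool_rot: [0.044, 0.918, -0.108, 0.378]
contact_force: [0.3, 0.9, -3.0]
gripper_width: 0.128
grasp_force: 59.5
```

>>> jog_arm(targets=[[[-0.23, 0, 0.08], [0, -0.09, 0], 0], [[-0.46, 0, 0.13], [0, -0.42, 0], 0], [[-0.68, 0, 0.19], [0, -0.75, 0], 0], [[-0.91, 0, 0.24], [0, -1.09, 0], 0], [[-1.14, 0, 0.25], [0, -1.46, 0], 0], [[-1.36, 0, 0.25], [0, -1.84, 0], 0], [[-1.59, 0, 0.25], [0, -2.21, 0], 0], [[-1.82, 0, 0.25], [0, -2.59, 0], 0]])

```text
time: 24.52
tool_pos: [0.5441, 0.1192, 0.0679]
tool_rot: [0.024, 0.971, -0.114, 0.206]
contact_force: [-0.4, -0.1, -3.8]
gripper_width: 0.125
grasp_force: 59.4
```

>>> jog_arm(targets=[[[-0.03, 0, 0.2], [0, -0.5, 0], 0], [[-0.06, 0, 0.39], [0, -1.0, 0], 0], [[-0.1, 0, 0.6], [0, -1.5, 0], 0], [[-0.13, 0, 0.81], [0, -2.0, 0], 0], [[-0.19, 0, 0.96], [0, -2.5, 0], 0], [[-0.25, 0, 1.12], [0, -3.0, 0], 0], [[-0.3, 0, 1.25], [0, -3.0, 0], 0], [[-0.34, 0, 1.39], [0, -3.0, 0], 0]])

```text
time: 25.52
tool_pos: [0.55, 0.1176, 0.032]
tool_rot: [-0.0, 0.993, -0.117, 0.001]
contact_force: [-0.0, 0.8, -3.1]
gripper_width: 0.128
grasp_force: 59.3
```

>>> jog_arm(targets=[[[0, 0, 0.05], [0, 0, 0], 0], [[0, 0, 0.05], [0, 0, 0], 0]])

```text
time: 25.78
tool_pos: [0.5494, 0.1177, 0.0308]
tool_rot: [0.0, 0.993, -0.117, 0.001]
contact_force: [-0.6, 0.0, -3.1]
gripper_width: 0.131
grasp_force: 59.3
```

```bash
python3 -c "
from h import *
loc(10.9); plan([(cs(57,21,30,0,10.9),-13.45,0,0,1)])"
```

```text
t 25.775 grip in case mm [20.7 57.1 35.7] tilt 0.1 yaw -13.4 F [-0.6  0.  -3.1] grip 0.131 59.336925745010376
[[[0.01,0.0,0.23],[0.0,-0.01,0.01],0]]
```

>>> jog_arm(targets=[[[0, 0, 0.12], [0, 0, 0], 0], [[0, 0, 0.21], [0, 0, 0], 0], [[0, 0, 0.21], [0, 0, 0], 0], [[0, 0, 0.21], [0, 0, 0], 26], [[0, 0, 0.21], [0, 0, 0], 26], [[0, 0, -1.5], [0, 0, 0], 26], [[0, 0, -3.2], [0, 0, 0], 26], [[0, 0, -5.0], [0, 0, 0], 60]])

```text
time: 26.78
tool_pos: [0.5497, 0.1175, 0.1576]
tool_rot: [-0.0, 0.993, -0.117, 0.001]
contact_force: [1.5, 0.3, -0.3]
gripper_width: 0.462
grasp_force: 0.0
```

Run:
```python
from h import *
loc(0)
for q in segs(): print(q)
pick(.5455,.3817,26.8,6)
```

```text
t 26.775 grip in case mm [ 21.   57.  151.6] tilt 0.1 yaw -13.4 F [ 1.5  0.3 -0.3] grip 0.462 0.0
[[[-0.47,-1.7,0.37],[0.0,-0.02,-0.84],60],[[-0.93,-3.39,0.74],[0.0,-0.03,-1.68],60],[[-1.4,-5.09,1.11],[0.0,-0.05,-2.51],60],[[-1.86,-6.78,1.48],[0.0,-0.06,-3.35],60],[[-2.33,-8.48,1.85],[0.0,-0.08,-4.19],60],[[-2.79,-10.18,2.22],[0.0,-0.1,-5.03],60],[[-2.81,-10.17,3.42],[0.0,-0.1,-5.03],60],[[-2.82,-10.17,4.62],[0.0,-0.1,-5.03],60]]
[[[0.0,0.0,0.43],[0.0,0.0,0.0],60],[[0.0,0.0,0.86],[0.0,0.0,0.0],60],[[0.0,0.0,1.28],[0.0,0.0,0.0],60],[[0.0,0.0,1.28],[0.0,0.0,0.0],0],[[0.0,0.0,1.28],[0.0,0.0,0.0],0],[[0.0,0.0,1.28],[0.0,0.0,0.0],0]]
```

>>> jog_arm(targets=[[[-0.9, -1.7, -0.3], [0, 0, -0.84], 60], [[-1.8, -3.39, -0.6], [0, 0, -1.68], 60], [[-2.7, -5.09, -0.9], [0, 0, -2.51], 60], [[-3.6, -6.5, -1.2], [0, 0, -3.35], 60], [[-4.2, -7.5, -1.5], [0, 0, -4.19], 60], [[-4.8, -8.5, -1.5], [0, 0, -5.03], 60], [[-4.8, -8.5, -1.5], [0, 0, -5.03], 60], [[-4.8, -8.5, -1.5], [0, 0, -5.03], 60]])

```text
time: 27.82
tool_pos: [0.4824, 0.3517, 0.1933]
tool_rot: [0.0, 0.973, 0.231, 0.001]
contact_force: [-0.3, 0.7, -0.8]
gripper_width: 0.605
grasp_force: 0.0
```

Run:
```python
from h import *
wsee((.5455,.3817),'pics/w3.png')
for q in segs(): print(q)
```

```text
27.825 [0.4824 0.3517 0.1933] 0.6046099237449181
(335, array([0.5103, 0.4061]), np.float64(0.047), array([33.7, 10.7]), 28.7)
(123, array([0.4544, 0.3615]), np.float64(0.0157), array([11.9, 11.5]), 27.0)
```

View pics/w3.png

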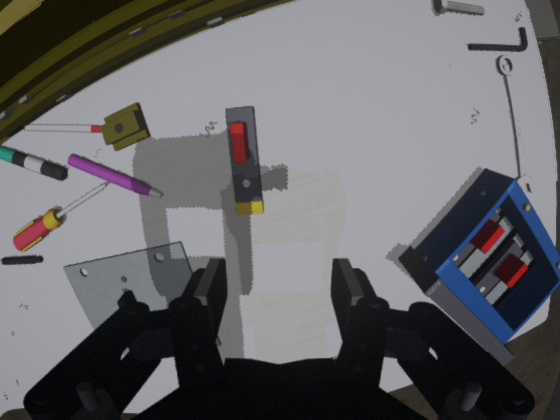

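The segment has been knocked: its rib is now at (238,143) in the wrist view and its nose at (249,208). I'll get its yaw from the foot edges.

Run:
```python
from h import *
from scipy.optimize import least_squares
s=state()
u=np.array([253,264,227,236,232,244,246,263]);v=np.array([107,206,108,210,123,122,163,203.]);z=[.014]*4+[.046]*4
X=[]
for a,b,h in zip(u,v,z):
    f=lambda d:wunproj([a],[b],np.array([d]),s)[0][2]-h
    lo,hi=.05,.6
    for _ in range(50):
        m=(lo+hi)/2; lo,hi=(m,hi) if f(m)>0 else (lo,m)
    X.append(wunproj([a],[b],np.array([lo]),s)[0])
X=np.array(X); print(X.round(4)); A=lambda i,j: np.degrees(np.arctan2(*(X[i]-X[j])[1::-1]))
print(A(0,1),A(2,3)); print('mid foot',X[:4].mean(0)); print(segs())
# red mask orientation with looser threshold, from wrist and scene
im,d=grab_frame('wrist'); r,g,b=im.astype(int).transpose(2,0,1)
for m in ((r>60)&(g<.45*r)&(b<.45*r),(r>70)&(g>.7*r)&(b<.5*r)):
    m[:, :220]=0; m[:,280:]=0; m[:90]=0; m[225:]=0; vv,uu=np.where(m&(d>0)); P=wunproj(uu,vv,d[vv,uu],s); T=P[P[:,2]>np.percentile(P[:,2],90)-.004]
    print(len(T),cv2.minAreaRect((T[:,:2]*1000).astype(np.float32)),T[:,2].mean())
```

```text
[[0.5442 0.4088 0.014 ]
 [0.4586 0.3544 0.014 ]
 [0.5323 0.4315 0.014 ]
 [0.4416 0.3787 0.014 ]
 [0.5239 0.4169 0.046 ]
 [0.5293 0.4076 0.046 ]
 [0.4967 0.3898 0.046 ]
 [0.4699 0.3595 0.046 ]]
32.39824327995836 30.21505280033279
mid foot [0.49419657 0.39334521 0.014     ]
[]
479 ((510.15191650390625, 405.01153564453125), (34.88582229614258, 11.628790855407715), 31.847232818603516) 0.046160520583112055
294 ((450.3732604980469, 367.98040771484375), (12.319300651550293, 27.5322208404541), 31.492950439453125) 0.01472092967139815
```

```bash
python3 -c "
from h import *
p=np.array([.5102,.405,0])
plan([(p+[0,0,.10],31.7,0,60,3),(p+[0,0,.05],31.7,0,60,2),(p+[0,0,.022],31.7,0,60,3)])"
```

```text
[[[0.65,-0.47,1.24],[0.0,0.0,-0.21],60],[[1.3,-0.95,2.49],[0.0,0.0,-0.41],60],[[1.95,-1.42,3.73],[0.01,-0.01,-0.62],60],[[1.95,-1.42,4.73],[0.01,-0.01,-0.62],60],[[1.95,-1.43,5.73],[0.01,-0.01,-0.62],60],[[1.95,-1.43,6.1],[0.01,-0.01,-0.62],60],[[1.95,-1.43,6.48],[0.01,-0.01,-0.62],60],[[1.95,-1.43,6.85],[0.01,-0.01,-0.62],60]]
```

>>> jog_arm(targets=[[[0.65, -0.47, 1.0], [0, 0, -0.21], 60], [[1.3, -0.95, 2.2], [0, 0, -0.41], 60], [[1.95, -1.42, 3.4], [0, 0, -0.62], 60], [[1.95, -1.42, 3.7], [0, 0, -0.62], 60], [[1.95, -1.42, 4.7], [0, 0, -0.62], 60], [[1.95, -1.43, 5.7], [0, 0, -0.62], 60], [[1.95, -1.43, 6.5], [0, 0, -0.62], 60], [[1.95, -1.43, 6.8], [0, 0, -0.62], 60]])

```text
time: 29.02
tool_pos: [0.5093, 0.4052, 0.0223]
tool_rot: [0.0, 0.962, 0.273, -0.0]
contact_force: [-0.7, -0.9, 0.2]
gripper_width: 0.601
grasp_force: 0.0
```

>>> jog_arm(targets=[[[0, 0, 0], [0, 0, 0], 60], [[0, 0, 0], [0, 0, 0], 60]])

```text
time: 29.28
tool_pos: [0.5105, 0.4064, 0.0246]
tool_rot: [-0.0, 0.962, 0.274, 0.001]
contact_force: [-0.0, -0.7, 0.5]
gripper_width: 0.602
grasp_force: 0.0
```

```bash
python3 -c "
from h import *
loc(0); print(state()['tool_pos']); plan([([.5102,.405,.018],31.7,0,0,1)])"
```

```text
t 29.275 grip in case mm [-84.3 328.8  18.6] tilt 0.2 yaw 31.8 F [-0.  -0.7  0.5] grip 0.602 0.0
[0.51053804 0.40642666 0.02461307]
[[[-0.04,0.04,0.26],[0.0,-0.02,0.01],0]]
```

>>> jog_arm(targets=[[[-0.02, 0.04, 0.26], [0, 0, 0], 60], [[-0.02, 0.04, 0.26], [0, 0, 0], 60], [[-0.02, 0.04, 0.26], [0, 0, 0], 0], [[-0.02, 0.04, 0.26], [0, 0, 0], 0], [[-0.02, 0.04, 0.26], [0, 0, 0], 0], [[-0.02, 0.04, 0.26], [0, 0, 0], 0]])

```text
time: 30.02
tool_pos: [0.5099, 0.4052, 0.0171]
tool_rot: [-0.0, 0.962, 0.274, 0.001]
contact_force: [0.1, 1.0, 1.1]
gripper_width: 0.131
grasp_force: 60.5
```

```bash
python3 -c "
from h import *
s=state(); off=30-s['tool_pos'][2]*1000; print(off); carry(19,off,13)"
```

```text
12.93998515741891
30.025 [0.5099 0.4052 0.0171] [0.1 1.  1.1] 0.13115716342799308
[[[0.0,0.0,-2.13],[0.0,0.0,0.0],0],[[0.01,0.0,-4.27],[0.0,-0.01,0.0],0],[[0.01,0.0,-6.4],[0.0,-0.01,0.0],0],[[-0.34,0.99,-6.46],[-0.13,0.32,0.42],0],[[-0.7,1.99,-6.51],[-0.27,0.65,0.84],0],[[-1.05,2.98,-6.57],[-0.41,0.97,1.26],0],[[-1.4,3.97,-6.63],[-0.54,1.3,1.68],0],[[-1.76,4.96,-6.68],[-0.68,1.63,2.1],0]]
[[[-0.04,1.06,-0.01],[-0.14,0.33,0.42],0],[[-0.08,2.11,-0.01],[-0.28,0.66,0.84],0],[[-0.12,3.16,-0.02],[-0.41,0.98,1.26],0],[[-0.16,4.22,-0.02],[-0.55,1.31,1.68],0],[[-0.2,5.27,-0.02],[-0.68,1.64,2.1],0],[[-0.25,6.32,-0.03],[-0.82,1.97,2.52],0],[[-0.29,7.38,-0.03],[-0.96,2.29,2.94],0],[[-0.33,8.43,-0.04],[-1.09,2.62,3.36],0]]
[[[-0.71,0.0,0.97],[0.0,0.0,0.0],0],[[-1.41,0.0,1.95],[0.0,0.0,0.0],0]]
```

>>> jog_arm(targets=[[[0, 0, -2.0], [0, 0, 0], 0], [[0, 0, -4.2], [0, 0, 0], 0], [[0, 0, -6.4], [0, 0, 0], 0], [[-0.34, 0.99, -6.46], [-0.13, 0.32, 0.42], 0], [[-0.7, 1.99, -6.51], [-0.27, 0.65, 0.84], 0], [[-1.05, 2.98, -6.57], [-0.41, 0.97, 1.26], 0], [[-1.4, 3.97, -6.63], [-0.54, 1.3, 1.68], 0], [[-1.76, 4.96, -6.68], [-0.68, 1.63, 2.1], 0]])

```text
time: 31.02
tool_pos: [0.537, 0.275, 0.1828]
tool_rot: [0.015, 0.984, 0.128, 0.122]
contact_force: [0.2, -0.4, -2.1]
gripper_width: 0.127
grasp_force: 60.0
```

>>> jog_arm(targets=[[[-0.04, 1.06, 0], [-0.14, 0.33, 0.42], 0], [[-0.08, 2.11, 0], [-0.28, 0.66, 0.84], 0], [[-0.12, 3.16, 0], [-0.41, 0.98, 1.26], 0], [[-0.16, 4.22, 0], [-0.55, 1.31, 1.68], 0], [[-0.2, 5.27, 0], [-0.68, 1.64, 2.1], 0], [[-0.25, 6.32, 0], [-0.82, 1.97, 2.52], 0], [[-0.29, 7.38, 0], [-0.96, 2.29, 2.94], 0], [[-0.33, 8.43, 0], [-1.09, 2.62, 3.36], 0]])

```text
time: 32.02
tool_pos: [0.5815, 0.0695, 0.1931]
tool_rot: [0.037, 0.945, -0.112, 0.306]
contact_force: [0.1, 0.2, -2.5]
gripper_width: 0.132
grasp_force: 60.0
```

>>> jog_arm(targets=[[[0, 0, 0], [0, 0, 0], 0], [[0, 0, 0], [0, 0, 0], 0]])

```text
time: 32.28
tool_pos: [0.582, 0.0708, 0.1939]
tool_rot: [0.036, 0.945, -0.111, 0.306]
contact_force: [0.5, 0.1, -3.2]
gripper_width: 0.127
grasp_force: 60.1
```

```bash
python3 -c "
from h import *
loc(12.9); insert(19,12.9)"
```

```text
t 32.275 grip in case mm [ 55.8  19.  198.3] tilt 35.9 yaw -13.4 F [ 0.5  0.1 -3.2] grip 0.127 60.05322217941284
32.275 [0.582  0.0708 0.1939] [ 0.5  0.1 -3.2] 0.12692259408648499 60.05322217941284 err [-0.0003  0.0001 -0.0017]
[[[-0.68,0.0,0.95],[0.0,0.01,0.0],0],[[-1.36,0.0,1.9],[0.0,0.02,0.01],0],[[-1.61,0.0,1.99],[0.0,0.33,0.01],0],[[-1.85,0.0,2.09],[0.0,0.64,0.01],0],[[-2.1,0.0,2.19],[0.0,0.95,0.01],0],[[-2.35,0.0,2.29],[0.0,1.27,0.01],0],[[-2.57,0.0,2.4],[0.0,1.18,0.01],0],[[-2.78,0.0,2.51],[0.0,1.1,0.01],0]]
[[[-0.24,0.0,0.08],[0.0,-0.08,0.0],0],[[-0.47,0.0,0.14],[0.0,-0.42,0.0],0],[[-0.7,0.0,0.19],[0.0,-0.75,0.0],0],[[-0.93,0.0,0.25],[0.0,-1.08,0.0],0],[[-1.16,0.0,0.25],[0.0,-1.46,0.0],0],[[-1.39,0.0,0.25],[0.0,-1.83,0.0],0],[[-1.62,0.0,0.25],[0.0,-2.21,0.0],0],[[-1.85,0.0,0.25],[0.0,-2.58,0.0],0]]
[[[-0.04,0.0,0.2],[0.0,-0.5,0.0],0],[[-0.07,0.0,0.39],[0.0,-1.0,0.0],0],[[-0.12,0.0,0.6],[0.0,-1.5,0.0],0],[[-0.16,0.0,0.81],[0.0,-2.0,0.0],0],[[-0.22,0.0,0.96],[0.0,-2.5,0.0],0],[[-0.29,0.0,1.11],[0.0,-3.0,0.0],0],[[-0.33,0.0,1.25],[0.0,-3.0,0.0],0],[[-0.38,0.0,1.39],[0.0,-3.0,0.0],0]]
[[[0.01,0.0,0.15],[0.0,0.0,0.0],0]]
```

>>> jog_arm(targets=[[[-0.68, 0, 0.95], [0, 0, 0], 0], [[-1.36, 0, 1.9], [0, 0, 0], 0], [[-1.61, 0, 1.99], [0, 0.33, 0], 0], [[-1.85, 0, 2.09], [0, 0.64, 0], 0], [[-2.1, 0, 2.19], [0, 0.95, 0], 0], [[-2.35, 0, 2.29], [0, 1.27, 0], 0], [[-2.57, 0, 2.4], [0, 1.18, 0], 0], [[-2.78, 0, 2.51], [0, 1.1, 0], 0]])

```text
time: 33.28
tool_pos: [0.5639, 0.0755, 0.1032]
tool_rot: [0.044, 0.918, -0.108, 0.378]
contact_force: [1.6, -0.1, -3.0]
gripper_width: 0.129
grasp_force: 60.1
```

>>> jog_arm(targets=[[[-0.24, 0, 0.08], [0, -0.08, 0], 0], [[-0.47, 0, 0.14], [0, -0.42, 0], 0], [[-0.7, 0, 0.19], [0, -0.75, 0], 0], [[-0.93, 0, 0.25], [0, -1.08, 0], 0], [[-1.16, 0, 0.25], [0, -1.46, 0], 0], [[-1.39, 0, 0.25], [0, -1.83, 0], 0], [[-1.62, 0, 0.25], [0, -2.21, 0], 0], [[-1.85, 0, 0.25], [0, -2.58, 0], 0]])

```text
time: 34.28
tool_pos: [0.5365, 0.0817, 0.0664]
tool_rot: [0.024, 0.971, -0.114, 0.207]
contact_force: [0.5, -0.8, -2.9]
gripper_width: 0.127
grasp_force: 60.1
```

>>> jog_arm(targets=[[[-0.04, 0, 0.2], [0, -0.5, 0], 0], [[-0.07, 0, 0.39], [0, -1.0, 0], 0], [[-0.12, 0, 0.6], [0, -1.5, 0], 0], [[-0.16, 0, 0.81], [0, -2.0, 0], 0], [[-0.22, 0, 0.96], [0, -2.5, 0], 0], [[-0.29, 0, 1.11], [0, -3.0, 0], 0], [[-0.33, 0, 1.25], [0, -3.0, 0], 0], [[-0.38, 0, 1.39], [0, -3.0, 0], 0]])

```text
time: 35.28
tool_pos: [0.5415, 0.0803, 0.0302]
tool_rot: [0.0, 0.993, -0.117, 0.002]
contact_force: [0.4, 0.3, -2.3]
gripper_width: 0.126
grasp_force: 60.0
```

>>> jog_arm(targets=[[[0, 0, 0.05], [0, 0, 0], 0], [[0, 0, 0.05], [0, 0, 0], 0]])

```text
time: 35.52
tool_pos: [0.5409, 0.0804, 0.029]
tool_rot: [0.0, 0.993, -0.117, 0.001]
contact_force: [-0.6, -0.2, -3.5]
gripper_width: 0.129
grasp_force: 60.0
```

```bash
python3 -c "
from h import *
loc(12.9); plan([(cs(19,21,30,0,12.9),-13.45,0,0,1)])"
```

```text
t 35.525 grip in case mm [21.1 18.9 35.9] tilt 0.1 yaw -13.4 F [-0.6 -0.2 -3.5] grip 0.129 60.038461089134216
[[[-0.01,0.0,0.24],[0.0,-0.02,0.01],0]]
```

>>> jog_arm(targets=[[[0, 0, 0.12], [0, 0, 0], 0], [[0, 0, 0.22], [0, 0, 0], 0], [[0, 0, 0.22], [0, 0, 0], 0], [[0, 0, 0.22], [0, 0, 0], 24], [[0, 0, 0.22], [0, 0, 0], 24], [[0, 0, -1.5], [0, 0, 0], 24], [[0, 0, -3.2], [0, 0, 0], 24], [[0, 0, -5.0], [0, 0, 0], 50]])

```text
time: 36.52
tool_pos: [0.541, 0.0804, 0.1557]
tool_rot: [0.0, 0.993, -0.117, 0.001]
contact_force: [0.3, 0.3, 0.0]
gripper_width: 0.439
grasp_force: 0.0
```

>>> jog_arm(targets=[[[0, 0, -1], [0, 0, 0], 60], [[0, 0, -1], [0, 0, 0], 60]])

```text
time: 36.78
tool_pos: [0.5429, 0.0804, 0.1824]
tool_rot: [-0.0, 0.993, -0.117, 0.004]
contact_force: [0.3, 0.0, -0.4]
gripper_width: 0.598
grasp_force: 0.0
```

Run:
```python
from h import *
loc(0)
im,d=grab_frame('wrist'); cv2.imwrite('pics/w4.png',im[:,:,::-1])
p=np.array([.256,.4445,0])
plan([(p+[0,0,.16],40,0,60,12),(p+[0,0,.08],40,0,60,3),(p+[0,0,.03],40,0,60,4)])
```

```text
t 36.775 grip in case mm [ 23.1  19.3 176.4] tilt 0.5 yaw -13.4 F [ 0.3  0.  -0.4] grip 0.598 0.0
[[[-1.21,-0.96,0.06],[0.0,0.0,-0.56],60],[[-2.42,-1.92,0.12],[0.0,-0.01,-1.11],60],[[-3.62,-2.88,0.18],[0.0,-0.01,-1.67],60],[[-4.83,-3.84,0.25],[0.0,-0.01,-2.23],60],[[-6.04,-4.8,0.31],[0.01,-0.01,-2.78],60],[[-7.25,-5.76,0.37],[0.01,-0.02,-3.34],60],[[-8.46,-6.72,0.43],[0.01,-0.02,-3.9],60],[[-9.66,-7.68,0.49],[0.01,-0.02,-4.45],60]]
[[[-0.43,-1.48,0.07],[0.0,0.0,-0.56],60],[[-0.85,-2.97,0.13],[0.0,-0.01,-1.11],60],[[-1.28,-4.45,0.2],[0.0,-0.01,-1.67],60],[[-1.7,-5.93,0.26],[0.0,-0.01,-2.23],60],[[-1.7,-5.93,1.33],[0.0,-0.01,-2.23],60],[[-1.7,-5.93,2.4],[0.0,-0.01,-2.23],60],[[-1.71,-5.93,3.46],[0.0,-0.01,-2.23],60],[[-1.71,-5.93,3.96],[0.0,-0.01,-2.23],60]]
[[[0.0,0.0,0.5],[0.0,0.0,0.0],60],[[0.0,0.0,1.0],[0.0,0.0,0.0],60],[[0.0,0.0,1.5],[0.0,0.0,0.0],60]]
```

View pics/w4.png

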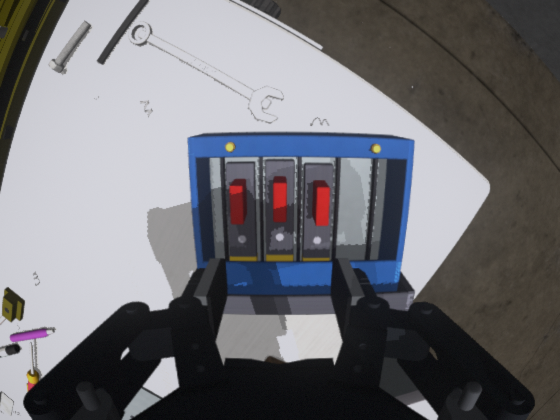

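All three segments lie level in their own lanes, with ribs at (237,203), (280,198) and (321,203). Next I fetch the cover.

>>> jog_arm(targets=[[[-1.21, -0.96, 0.06], [0, 0, -0.56], 60], [[-2.42, -1.92, 0.12], [0, 0, -1.11], 60], [[-3.62, -2.88, 0.18], [0, 0, -1.67], 60], [[-4.83, -3.84, 0.25], [0, 0, -2.23], 60], [[-6.04, -4.8, 0.31], [0, 0, -2.78], 60], [[-7.25, -5.76, 0.37], [0, 0, -3.34], 60], [[-8.46, -6.72, 0.43], [0, 0, -3.9], 60], [[-9.66, -7.68, 0.49], [0, 0, -4.45], 60]])

```text
time: 37.83
tool_pos: [0.3488, 0.3234, 0.1637]
tool_rot: [0.001, 0.981, 0.194, -0.001]
contact_force: [-0.7, 0.2, -0.0]
gripper_width: 0.599
grasp_force: 0.0
```

>>> jog_arm(targets=[[[-0.43, -1.48, 0.07], [0, 0, -0.56], 60], [[-0.85, -2.97, 0.13], [0, 0, -1.11], 60], [[-1.28, -4.45, 0.2], [0, 0, -1.67], 60], [[-1.7, -5.93, 0.26], [0, 0, -2.23], 60], [[-1.7, -5.93, 1.33], [0, 0, -2.23], 60], [[-1.7, -5.93, 2.4], [0, 0, -2.23], 60], [[-1.7, -5.93, 3.2], [0, 0, -2.23], 60], [[-1.7, -5.93, 3.2], [0, 0, -2.23], 60]])

```text
time: 38.83
tool_pos: [0.2536, 0.442, 0.0819]
tool_rot: [0.003, 0.94, 0.342, -0.002]
contact_force: [-0.4, -0.9, 0.9]
gripper_width: 0.6
grasp_force: 0.0
```

>>> jog_arm(targets=[[[0, 0, 0], [0, 0, 0], 60]])

```text
time: 38.95
tool_pos: [0.2554, 0.4442, 0.0857]
tool_rot: [0.001, 0.94, 0.342, 0.001]
contact_force: [-0.9, 1.2, 0.9]
gripper_width: 0.595
grasp_force: 0.0
```

```bash
python3 -c "
from h import *
loc(0); print(state()['tool_pos']); p=np.array([.256,.4446,0])
plan([(p+[0,0,.05],40,0,60,2),(p+[0,0,.012],40,0,60,4),(p+[0,0,.012],40,0,60,2)])"
```

```text
t 38.95 grip in case mm [-341.2  306.2   79.7] tilt 0.0 yaw 40.0 F [-0.9  1.2  0.9] grip 0.595 0.0
[0.25543119 0.44417499 0.08565147]
[[[0.01,0.0,0.71],[0.01,0.0,0.0],60],[[0.03,0.0,1.43],[0.02,0.0,0.0],60],[[0.03,0.0,1.81],[0.02,0.0,0.0],60],[[0.03,0.0,2.19],[0.02,0.0,0.0],60],[[0.03,0.0,2.57],[0.02,0.0,0.0],60],[[0.03,0.0,2.95],[0.02,0.0,0.0],60],[[0.03,0.0,2.95],[0.02,0.0,0.0],60],[[0.03,0.0,2.95],[0.02,0.0,0.0],60]]
```

>>> jog_arm(targets=[[[0.01, 0, 0.71], [0, 0, 0], 60], [[0.03, 0, 1.4], [0, 0, 0], 60], [[0.03, 0, 1.8], [0, 0, 0], 60], [[0.03, 0, 2.2], [0, 0, 0], 60], [[0.03, 0, 2.6], [0, 0, 0], 60], [[0.03, 0, 2.9], [0, 0, 0], 60], [[0.03, 0, 2.9], [0, 0, 0], 60], [[0.03, 0, 2.9], [0, 0, 0], 60]])

```text
time: 39.95
tool_pos: [0.2565, 0.4451, 0.0138]
tool_rot: [0.001, 0.94, 0.342, 0.001]
contact_force: [0.5, -0.0, -1.0]
gripper_width: 0.601
grasp_force: 0.0
```

```bash
python3 -c "
from h import *
loc(0); print(state()['tool_pos'],state()['tool_rot'])"
```

```text
t 39.95 grip in case mm [-340.3  307.4    7.8] tilt 0.1 yaw 40.0 F [ 0.5 -0.  -1. ] grip 0.601 0.0
[0.25650119 0.44509133 0.01381494] [5.43629465e-04 9.39629843e-01 3.42190105e-01 1.18126740e-03]
```

>>> jog_arm(targets=[[[-0.02, 0, 0.08], [0, 0, 0], 60], [[-0.02, 0, 0.08], [0, 0, 0], 60], [[-0.02, 0, 0.08], [0, 0, 0], 0], [[-0.02, 0, 0.08], [0, 0, 0], 0], [[-0.02, 0, 0.08], [0, 0, 0], 0], [[-0.02, 0, 0.08], [0, 0, 0], 0]])

```text
time: 40.7
tool_pos: [0.256, 0.4447, 0.0117]
tool_rot: [0.0, 0.94, 0.342, 0.001]
contact_force: [-0.3, -0.6, 1.5]
gripper_width: 0.127
grasp_force: 61.0
```

```bash
python3 -c "
from h import *
s=state();t=s['tool_pos'];print(t,s['contact_force'],s['gripper_width'],s['tool_rot'])
h=np.array([np.cos(np.radians(40)),np.sin(np.radians(40)),0]); dx=(t-[.25599,.4447,0])@h; print('shift along rib mm',dx*1000)
F=np.array([.52497,.0649,0])+XC*dx; zf=t[2]+.06
print(F,zf)
plan([(t+[0,0,.14],40,0,0,4),(F+XC*.036+[0,0,zf+.07],-13.45,0,0,14),(F+XC*.036+[0,0,zf+.07],-13.45,0,0,2)])"
```

```text
[0.25599569 0.44474383 0.01173128] [-0.31973274 -0.5937258   1.45941502] 0.12706233182651358 [4.69851539e-04 9.39656236e-01 3.42118180e-01 1.04336075e-03]
shift along rib mm 0.03253221851539747
[0.52500164 0.06489243 0.        ] 0.07173127752572994
[[[0.0,0.0,-1.4],[0.0,0.0,0.0],0],[[0.0,0.0,-2.8],[0.01,-0.01,0.0],0],[[0.01,0.01,-4.2],[0.01,-0.01,0.0],0],[[0.01,0.01,-5.6],[0.01,-0.01,0.0],0],[[-0.04,1.42,-5.57],[0.01,-0.01,0.48],0],[[-0.09,2.82,-5.54],[0.01,-0.01,0.96],0],[[-0.13,4.23,-5.51],[0.01,-0.01,1.43],0],[[-0.18,5.64,-5.48],[0.01,-0.01,1.91],0]]
[[[0.32,1.37,0.03],[0.0,0.0,0.48],0],[[0.65,2.74,0.06],[0.0,0.0,0.95],0],[[0.97,4.11,0.09],[0.0,0.0,1.43],0],[[1.3,5.49,0.12],[0.0,0.0,1.91],0],[[1.62,6.86,0.15],[0.0,0.0,2.39],0],[[1.95,8.23,0.17],[0.0,0.0,2.86],0],[[2.27,9.6,0.2],[0.0,0.0,3.34],0],[[2.6,10.97,0.23],[0.0,0.0,3.82],0]]
[[[0.97,1.02,0.03],[0.0,0.0,0.48],0],[[1.95,2.03,0.06],[0.0,0.0,0.95],0],[[1.95,2.03,0.06],[0.0,0.0,0.95],0],[[1.95,2.03,0.06],[0.0,0.0,0.95],0]]
```

Same grasp on the cover to within 0.1 mm, so the fitted tool pose found earlier still applies.

>>> jog_arm(targets=[[[0, 0, -1.2], [0, 0, 0], 0], [[0, 0, -2.7], [0, 0, 0], 0], [[0, 0, -4.2], [0, 0, 0], 0], [[0, 0, -5.6], [0, 0, 0], 0], [[-0.04, 1.42, -5.57], [0, 0, 0.48], 0], [[-0.09, 2.82, -5.54], [0, 0, 0.96], 0], [[-0.13, 4.23, -5.51], [0, 0, 1.43], 0], [[-0.18, 5.64, -5.48], [0, 0, 1.91], 0]])

```text
time: 41.7
tool_pos: [0.3426, 0.3321, 0.1473]
tool_rot: [0.001, 0.977, 0.213, -0.0]
contact_force: [0.2, 0.9, -3.4]
gripper_width: 0.124
grasp_force: 60.2
```

>>> jog_arm(targets=[[[0.32, 1.37, 0.03], [0, 0, 0.48], 0], [[0.65, 2.74, 0.06], [0, 0, 0.95], 0], [[0.97, 4.11, 0.09], [0, 0, 1.43], 0], [[1.3, 5.49, 0.12], [0, 0, 1.91], 0], [[1.62, 6.86, 0.15], [0, 0, 2.39], 0], [[1.95, 8.23, 0.17], [0, 0, 2.86], 0], [[2.27, 9.6, 0.2], [0, 0, 3.34], 0], [[2.6, 10.97, 0.23], [0, 0, 3.82], 0]])

```text
time: 42.7
tool_pos: [0.5162, 0.1106, 0.142]
tool_rot: [0.001, 0.999, -0.052, -0.0]
contact_force: [0.1, 0.5, -3.1]
gripper_width: 0.125
grasp_force: 60.2
```

>>> jog_arm(targets=[[[0.97, 1.02, 0.03], [0, 0, 0.48], 0], [[1.95, 2.03, 0.06], [0, 0, 0.95], 0], [[1.95, 2.03, 0.06], [0, 0, 0.95], 0], [[1.95, 2.03, 0.06], [0, 0, 0.95], 0]])

```text
time: 43.2
tool_pos: [0.5589, 0.0565, 0.1409]
tool_rot: [0.0, 0.993, -0.117, -0.0]
contact_force: [0.2, -1.0, -3.5]
gripper_width: 0.128
grasp_force: 60.2
```

```bash
cat >> h.py <<'E'
F=np.array([.52500,.06489,.07173])
def fit(x,z,n):
    s=state(); e=s['tool_pos']-F; w=(ori(-13.45).inv()*Rq(s['tool_rot'])).as_rotvec(True)
    print(s['time'],'rel to fitted mm',np.round([e@XC*1e3,e@YCv*1e3,e[2]*1e3],1),'rot',w.round(2),'F',s['contact_force'].round(1),'grip',s['gripper_width'])
    plan([(F+XC*x/1e3+[0,0,z/1e3],-13.45,0,0,n)])
E
python3 -c "
from h import *
fit(36,10,6)"
```

```text
43.2 rel to fitted mm [34.9 -0.2 69.1] rot [-0.03 -0.02 -0.04] F [ 0.2 -1.  -3.5] grip 0.1279064251052879
[[[0.01,0.0,0.39],[0.0,0.0,0.0],0],[[0.01,0.0,0.79],[0.0,0.0,0.0],0],[[0.02,0.0,1.18],[0.0,0.0,0.0],0],[[0.03,-0.01,1.58],[0.0,0.0,0.0],0],[[0.04,-0.01,1.97],[0.0,0.0,0.0],0],[[0.04,-0.01,2.37],[0.0,0.0,0.0],0]]
```

>>> jog_arm(targets=[[[0, 0, 0.5], [0, 0, 0], 0], [[0.02, 0, 1.1], [0, 0, 0], 0], [[0.04, 0, 1.6], [0, 0, 0], 0], [[0.04, 0, 2.0], [0, 0, 0], 0], [[0.04, 0, 2.25], [0, 0, 0], 0], [[0.04, 0, 2.33], [0, 0, 0], 0], [[0.04, 0, 2.33], [0, 0, 0], 0], [[0.04, 0, 2.33], [0, 0, 0], 0]])

```text
time: 44.2
tool_pos: [0.5616, 0.0561, 0.0845]
tool_rot: [0.0, 0.993, -0.117, 0.002]
contact_force: [0.1, 0.6, -4.1]
gripper_width: 0.127
grasp_force: 60.2
```

```bash
python3 -c "
from h import *
fit(0,9.5,6)"
```

```text
44.2 rel to fitted mm [37.6 -0.1 12.8] rot [-0.    0.19 -0.03] F [ 0.1  0.6 -4.1] grip 0.12675313335575195
[[[-0.25,0.0,0.02],[0.0,0.0,0.0],0],[[-0.5,0.0,0.04],[0.0,-0.01,0.0],0],[[-0.75,0.0,0.06],[0.0,-0.01,0.0],0],[[-1.0,0.0,0.08],[0.0,-0.02,0.0],0],[[-1.25,0.0,0.11],[0.0,-0.02,0.0],0],[[-1.5,0.0,0.13],[0.0,-0.02,0.0],0]]
```

>>> jog_arm(targets=[[[0, 0, 0.1], [0, 0, 0], 0], [[0, 0, 0.12], [0, 0, 0], 0], [[-0.3, 0, 0.12], [0, -0.01, 0], 0], [[-0.6, 0, 0.12], [0, -0.02, 0], 0], [[-0.7, 0, 0.12], [0, -0.02, 0], 0], [[-0.7, 0, 0.12], [0, -0.02, 0], 0]])

```text
time: 44.95
tool_pos: [0.5439, 0.0603, 0.0809]
tool_rot: [0.0, 0.993, -0.117, -0.0]
contact_force: [0.1, 0.2, -3.7]
gripper_width: 0.127
grasp_force: 60.2
```

```bash
python3 -c "
from h import *
fit(0,9.5,6)"
```

```text
44.95 rel to fitted mm [19.4 -0.1  9.2] rot [-0.01 -0.02 -0.04] F [ 0.1  0.2 -3.7] grip 0.12706097017818407
[[[-0.13,0.0,0.0],[0.0,0.0,0.0],0],[[-0.26,0.0,0.0],[0.0,0.0,0.0],0],[[-0.39,0.0,-0.01],[0.0,0.0,0.0],0],[[-0.52,0.0,-0.01],[0.0,0.0,0.0],0],[[-0.65,0.0,-0.01],[0.0,0.0,0.0],0],[[-0.78,-0.01,-0.01],[0.0,0.0,0.0],0]]
```

>>> jog_arm(targets=[[[-0.13, 0, 0], [0, 0, 0], 0], [[-0.26, 0, 0], [0, 0, 0], 0], [[-0.39, 0, 0], [0, 0, 0], 0], [[-0.52, 0, 0], [0, 0, 0], 0], [[-0.65, 0, 0], [0, 0, 0], 0], [[-0.77, 0, 0], [0, 0, 0], 0], [[-0.77, 0, 0], [0, 0, 0], 0], [[-0.77, 0, 0], [0, 0, 0], 0]])

```text
time: 45.95
tool_pos: [0.5254, 0.0646, 0.081]
tool_rot: [0.0, 0.993, -0.117, -0.0]
contact_force: [-0.0, -0.2, -3.8]
gripper_width: 0.126
grasp_force: 60.2
```

```bash
python3 -c "
from h import *
fit(0,1,4)"
```

```text
45.95 rel to fitted mm [ 0.5 -0.1  9.2] rot [-0.01 -0.02 -0.03] F [-0.  -0.2 -3.8] grip 0.12611977252160078
[[[0.0,0.0,0.08],[0.0,0.0,0.0],0],[[-0.01,0.0,0.16],[0.0,0.0,0.0],0],[[-0.01,0.0,0.25],[0.0,0.0,0.0],0],[[-0.02,-0.01,0.33],[0.0,0.0,0.0],0]]
```

>>> jog_arm(targets=[[[-0.02, 0, 0.08], [0, 0, 0], 0], [[-0.02, 0, 0.16], [0, 0, 0], 0], [[-0.02, 0, 0.24], [0, 0, 0], 0], [[-0.02, 0, 0.33], [0, 0, 0], 0], [[-0.02, 0, 0.35], [0, 0, 0], 0], [[-0.02, 0, 0.35], [0, 0, 0], 0]])

```text
time: 46.7
tool_pos: [0.5249, 0.0648, 0.0721]
tool_rot: [0.0, 0.993, -0.117, -0.0]
contact_force: [0.4, 1.0, -2.9]
gripper_width: 0.129
grasp_force: 60.3
```

```bash
python3 -c "
from h import *
fit(0,0,2)"
```

```text
46.7 rel to fitted mm [-0.1 -0.2  0.4] rot [-0.01 -0.03 -0.03] F [ 0.4  1.  -2.9] grip 0.1290993842525022
[[[0.0,0.0,0.01],[0.0,0.0,0.0],0],[[0.0,-0.01,0.01],[0.0,0.0,0.0],0]]
```

Down over the pins with no resistance. Next I settle it, release, and lift to check.

>>> jog_arm(targets=[[[0, 0, 0.03], [0, 0, 0], 0], [[0, 0, 0.03], [0, 0, 0], 0], [[0, 0, 0.03], [0, 0, 0], 40], [[0, 0, 0.03], [0, 0, 0], 60], [[0, 0, -1], [0, 0, 0], 60], [[0, 0, -3], [0, 0, 0], 60], [[0, 0, -5], [0, 0, 0], 60], [[0, 0, -7], [0, 0, 0], 60]])

```text
time: 47.7
tool_pos: [0.525, 0.0648, 0.2492]
tool_rot: [0.0, 0.993, -0.117, 0.0]
contact_force: [0.9, -0.4, 0.6]
gripper_width: 0.598
grasp_force: 0.0
```

>>> jog_arm(targets=[[[0, 0, 0], [0, 0, 0], 60], [[0, 0, 0], [0, 0, 0], 60]])

```text
time: 47.95
tool_pos: [0.5249, 0.0648, 0.247]
tool_rot: [0.0, 0.993, -0.117, -0.0]
contact_force: [-1.1, -0.4, -0.4]
gripper_width: 0.6
grasp_force: 0.0
```

Run:
```python
from h import *
s=state(); im,d=grab_frame('wrist'); v,u=np.mgrid[0:420,0:560]; P=wunproj(u,v,d,s)-OC
x,y,z=[P@a*1000 for a in (XC,YCv,np.array([0,0,1]))]
for a,b in((0,60),(0,-60),(60,85),(60,-85),(62,20),(-45,60),(-45,-60)):
    m=(abs(x-a)<6)&(abs(y-b)<6)&(d>0); print(a,b,m.sum(),np.median(z[m]) if m.any() else None)
print(s['time'],s['tool_pos'],s['contact_force']); cv2.imwrite('pics/w5.png',im[:,:,::-1])
```

```text
0 60 213 60.14851652638729
0 -60 391 301.26498119251727
60 85 132 59.23654338122495
60 -85 138 59.41605881500907
62 20 145 59.23846033769198
-45 60 111 59.155435134204964
-45 -60 108 59.58472650085825
47.95 [0.52490224 0.06479193 0.24698895] [-1.09289098 -0.37837647 -0.42139178]
```

View pics/w5.png

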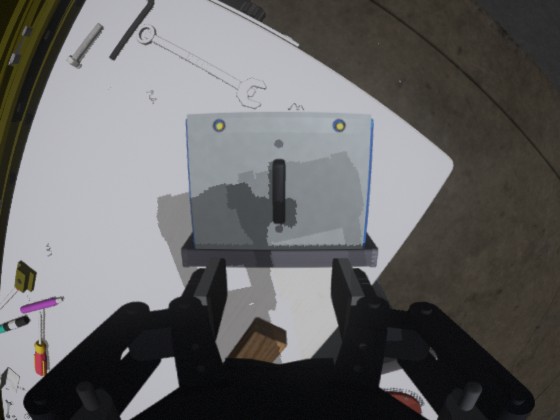

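The cover lies flat, with its top 59 mm above the case floor everywhere. Both pins show in their holes at (219,126) and (340,126), and the front edge is under the keeper. I'm handing the job in.

```bash
python3 -c "
from h import *
print(job_done())"
```

```text
the job is handed in; nothing more can be done
None
```

I stowed all three segments present level in their own lanes, noses under the hood, then refitted the cover flat over both pins and under the keeper bar; I handed the job in at 48 s without touching the other tools.

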